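Fit the missing clip-on air jet to a blow-off rail

TASK

One outlet of the blow-off rail on the bench is still bare. First snap the loose clip-on saddle down over the pipe there, upright and fully home with the outlet stub inside its port; then press (never drop) the loose nozzle fully home onto the saddle's tapered spigot, so that its rim sits on the square boss and it holds by friction alone, and let go. Leave the hex keys, the small screwdriver and the little cardboard box where they are.

Things in the scene. Friction and masses are not known exactly. Their poses are not given: they have to be found in the camera images.
- rail: Blow-off rail, fixed: base plate 270 x 64 x 8 mm, an end block at x = -108 and +108 mm (22 x 40 mm, 71 mm high), level steel pipe of 20 mm diameter between them, axis 52 mm above the bench. Origin: centre of the plate's underside; x along the pipe, z up. Stations at x = -70, 0, +70 mm: a finished jet (136 mm high), a low blanking clip (77 mm), the bare outlet; their order varies.
- outlet_axis (a point): Point on the pipe's axis (52 mm above the bench) right below the bare outlet; x along the pipe, z up. The outlet is a short steel stub on top of the pipe, 6.4 mm in diameter, coned to 2.8 mm at its tip, 13.8 mm above this point.
- saddle: Loose clip-on saddle, grey plastic, 24 mm along its bore (x), 31 mm wide (y), 67 mm high, standing on the feet of its two sprung arms. Origin: centre of the underside; z up. A half turn about z makes no difference. Bore axis at z = 15, roof plate 31 mm wide z = 26 to 32, square boss z = 32 to 54, tapered spigot z = 54 to 67 mm. About 52 g.
- saddle_bore (a point): Point on the saddle's bore axis, z = 15 mm in the saddle; same axes. Its lips meet the pipe when it is 16 mm above the pipe's axis; pushing takes up to 12 N at 12 to 15 mm, then the arms snap past and it goes home, on the pipe's axis. A port under the roof, 10 mm along x and 8.4 mm along y, takes the stub: home within 1.8 mm along the pipe, guided from 3 mm off. Pulls off at 9 N.
- saddle_boss (a point): Middle of the saddle's square boss, z = 43 mm in the saddle; same axes. The place to grasp: 18 x 18 mm, 22 mm high. Below it the roof plate's top (z = 32 mm) is a ledge, 6.5 mm wide on the y sides and 3 mm on the x sides. The arms swing out below the roof on the y sides.
- spigot_base (a point): Centre of the boss's top face, z = 54 mm in the saddle; same axes. Here begins the tapered spigot: a cone of 12.4 mm diameter, 10.2 mm at 11 mm above, chamfered to 7.2 mm at its top, 13 mm above.
- nozzle: Loose air nozzle, black plastic, round, 44 mm high, standing with its open skirt down. Origin: centre of the skirt's rim (underside); z up, to its slotted tip. Skirt of four sprung tongues and a collar, 21.6 mm in diameter up to z = 18 mm. It centres from 2 mm off, touches the cone 4 mm short of home and must be pressed, about 10 N; home: its rim on the boss, origin at spigot_base. About 33 g.
- nozzle_grip (a point): Middle of the nozzle's round grip, z = 27 mm in the nozzle: 16 mm in diameter, from z = 18 (top of the collar, a ledge 2.8 mm wide) to 36 mm. The place to grasp.
- hex_keys: Bystander: folding hex key set, yellow, 30 x 88 x 21 mm, loose on the bench; origin at the centre of its underside.
- driver_small: Bystander: small screwdriver, 19 x 120 x 18 mm, loose on the bench; origin at the centre of its underside, handle to +y.
- part_box: Bystander: little cardboard box, 47 x 62 x 36 mm, loose on the bench; origin at the centre of its underside.

How it is judged:
By the outcome, as a careful person would: the job done as asked, in the order asked, and still so for the second after the job is handed in, with the robot touching nothing.
It also fails if it takes over 59 s, if anything falls off the work surface, if the arm or the gripper's body presses on something with over 40 N, if the wrist force passes 120 N, or if a joint passes its speed limit or range.

ROBOT

A 7-joint arm with a two-finger parallel gripper is mounted at the origin on a cart in front of the work surface, level with it; the furniture and walls round the work are solid. World frame = base frame: x ahead of the robot, y to its left, z up, the work surface at z = 0. Lengths are in m, angles in degrees, forces in N, time in s.
With the tool pointing down it reaches from about 0.425 to 0.875 m from the base axis. Payload 4.7 kg.
Tool frame: the origin (TCP) lies on the centre line of the jaws, within the pads' length; the fingertips stand 25 mm ahead of it and the grasp point (between the pads) lies 6 mm ahead of it; z points along the fingers, y is the direction in which the jaws open and shut (so a half turn about z gives the same grasp; the last joint's range is limited). The gripper opens to 87 mm and grips with 3 to 60 N. Pads are 19 mm wide; open, the fingers measure 117 mm over their backs; the gripper's body (75 mm by 190 mm) begins 51 mm behind the grasp point.
Start: joints at [-62.848, 18.392, -4.016, 83.108, 1.295, 78.541, -3.26], TCP at [0.288, 0.582, 0.248] pointing down, gripper open.
Joint ranges: [-163.93, 163.93], [-17.29, 119.83], [-79.2, 71.16], [3.27, 140.29], [-89.18, 269.18], [5.43, 117.66], [-154.24, 154.24]. Speed limits (degrees/s): [147.25, 147.25, 180, 180, 180, 180, 180].

INTERFACE

Orientations are given as [roll, pitch, yaw] about the fixed x, y, z axes, in that order (R = Rz(yaw) Ry(pitch) Rx(roll)).
In Python, from cell import env gives the robot as it stands.
- The arm moves only by the shell command python3 -m creep 'ROWS' [OPENING] [FORCE]. ROWS is JSON, a list of rows, each an object of numbers: "tx", "ty", "tz": the shift along the tool's x, y, z in m; "rx", "ry", "rz": the turn, a rotation vector about the tool's x, y, z in degrees. In form: [{"tx": .., "ty": .., "tz": .., "rx": .., "ry": .., "rz": ..}, ...]. A call has 1 to 20 rows; each row shifts and turns the commanded pose from where the row before left it, along the tool's axes as they then stand; what a row does not reach is not made up. A row lasts 1/8 s, in which the tool goes at most 62.5 mm and 10.7 degrees, less where a joint would pass 70% of its speed; a pose out of reach is approached as far as the arm can. A call is refused whole if a number of a shift passes 0.0625 or a number of a turn 10.7, either way. A call with a gripper value outside its range is refused whole. OPENING is the finger opening in m, from 0 to 0.087, set as the call begins (- or left out, the last holds). The fingers move at their own pace and stop on an object; FORCE is the grip in N (left out, the last holds). Time passes only in rows, so rows that do not move let the fingers close. It gives the time, the measured TCP pose, the force and the opening at its end, in the units of the state.
- env.get_obs(): the state, without advancing time (a new reading comes with each control period).
- env.read_camera(name): name is "side" or "top"; returns a dict with "pixels" (384x512x3 uint8, red, green, blue), "intrinsics" (3x3 intrinsics, pixels), "R" (3x3) and "t" (3): a world point X has camera coordinates R X + t. Camera axes: x right, y down, z forward; pixel columns grow to the right and rows downward; lengths in m; the calibration is good to about 2 mm. A picture is of the moment at which its call begins. There is no depth.
- env.sign_off(): hands the job in, once; it reports no verdict.
The state is a dict: "time_s": time; "qpos": joint angles; "joint_velocities": joint speeds; "effort": joint torques, N m; "tool_pos": TCP position; "tool_rot": TCP orientation; "force": force on the tool from outside, world axes, zero at the start; "wrist_torque": the same for the moment, N m; "grip_width": finger opening in m.
Only numpy, scipy, OpenCV 4.12 (cv2) and the standard library are available. Lean on these libraries where they do the work, as an engineer would, in place of code of your own. Each camera call takes 0.05 s, during which the arm holds its last target.

## Working session

There is one attempt and no reset: what is moved stays moved. The work goes in short steps, Python scripts to look and compute and a shell command to move; the robot and the scene stay as the last step left them, time stands still between calls to the robot, and variables do not carry over. Pictures are saved under pics/ and viewed, and the job is handed in when it is done.

```bash
ls; mkdir -p pics
python3 - <<'E'
from cell import env
import cv2,numpy as np
o=env.get_obs()
for k in o: print(k,np.round(o[k],3))
for n in("side","top"):
    c=env.read_camera(n); np.savez(f"{n}0.npz",**c)
    cv2.imwrite(f"pics/{n}0.png",c["pixels"][:,:,::-1])
    print(n,c["intrinsics"],c["R"],c["t"])
E
```

```text
pics
time_s 0.0
qpos [-62.847  18.439  -4.013  83.176   1.295  78.54   -3.261]
joint_velocities [ 0.096 -0.003 -0.013  0.063 -0.018  0.061 -0.033]
effort [-0.0000e+00 -4.9127e+01 -4.0400e-01 -3.1253e+01 -6.4000e-02  4.4000e-02
  0.0000e+00]
tool_pos [0.288 0.582 0.246]
tool_rot [-1.79891e+02  7.00000e-03  1.53654e+02]
force [ 1.182 -0.159  0.149]
wrist_torque [ 0.006  0.033 -0.071]
grip_width 0.087
side [[468.51095242   0.         251.78473578]
 [  0.         468.51095242 190.19813821]
 [  0.           0.           1.        ]] [[-0.98858054 -0.15027235 -0.01125799]
 [-0.06094529  0.46702194 -0.88214295]
 [ 0.13781942 -0.87138323 -0.4708472 ]] [0.54686012 0.05565911 1.23156277]
top [[385.57382845   0.         250.37854929]
 [  0.         385.57382845 191.16112716]
 [  0.           0.           1.        ]] [[-0.09479474 -0.99549491  0.00196207]
 [-0.9741664   0.09235758 -0.20608225]
 [ 0.20497262 -0.0214469  -0.97853271]] [0.14224396 0.51905679 1.19652396]
```

View pics/side0.png

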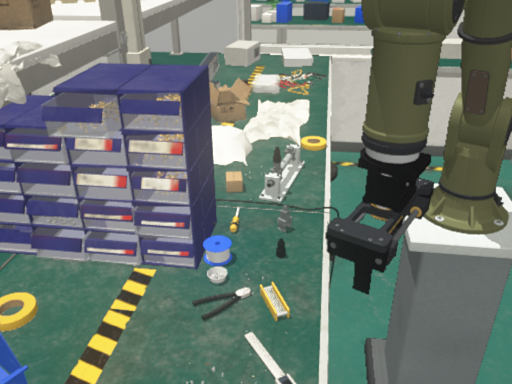

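View pics/top0.png

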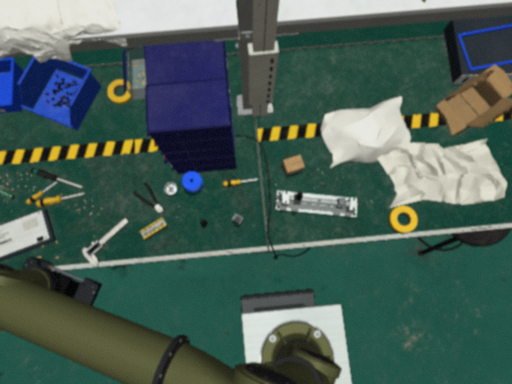

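Run:
```python
import cv2
s=cv2.imread("pics/side0.png");t=cv2.imread("pics/top0.png")
def crop(im,x0,y0,x1,y1,k,n): cv2.imwrite(n,cv2.resize(im[y0:y1,x0:x1],None,fx=k,fy=k,interpolation=cv2.INTER_CUBIC))
crop(s,215,135,315,210,8,"pics/s_rail.png")
crop(s,215,195,315,270,8,"pics/s_parts.png")
crop(t,180,150,280,225,8,"pics/t_parts.png")
crop(t,265,150,365,225,8,"pics/t_rail.png")
```

```text
(no output)
```

View pics/s_rail.png

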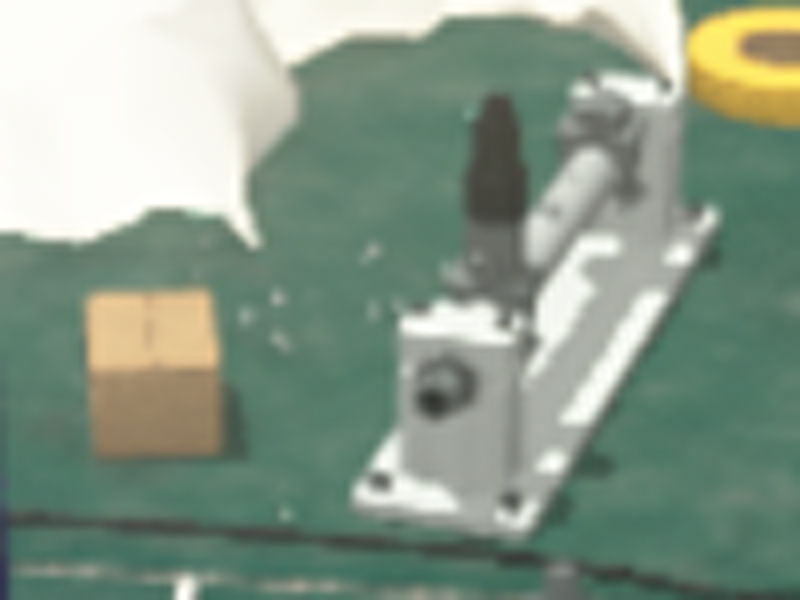

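View pics/s_parts.png

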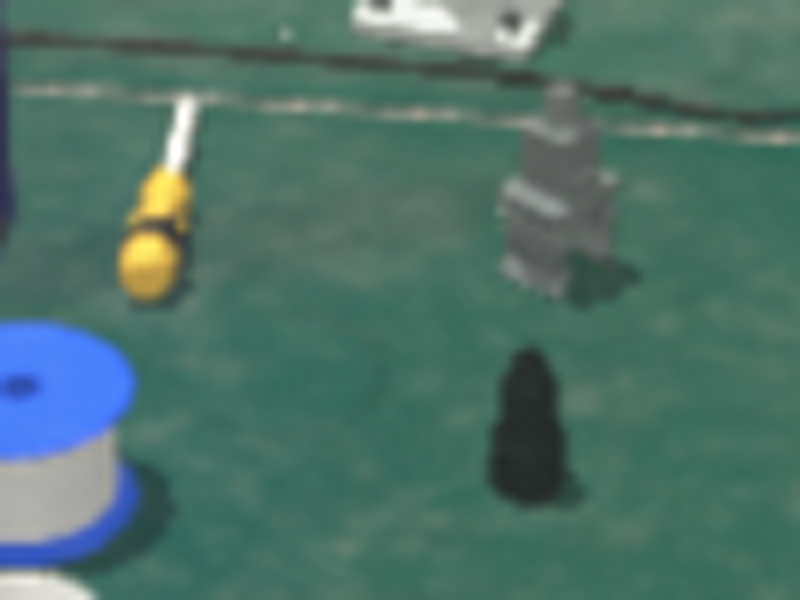

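View pics/t_parts.png

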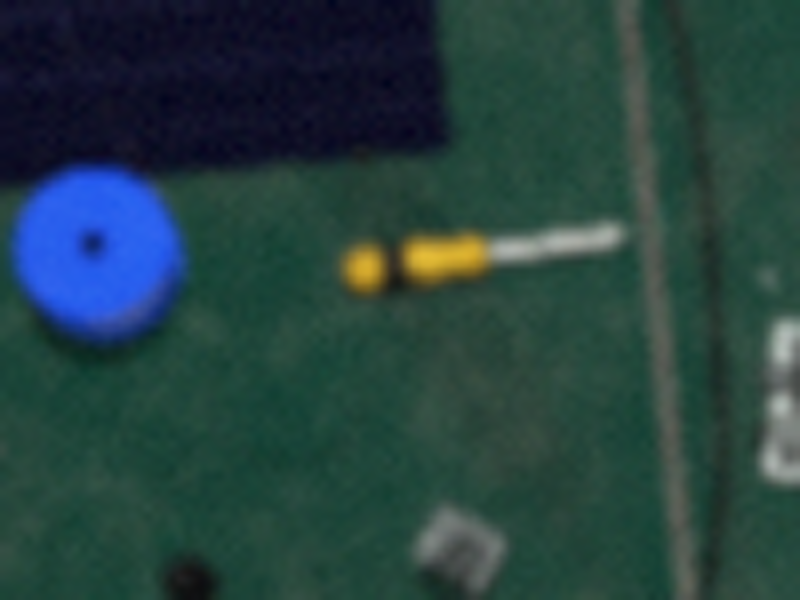

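View pics/t_rail.png

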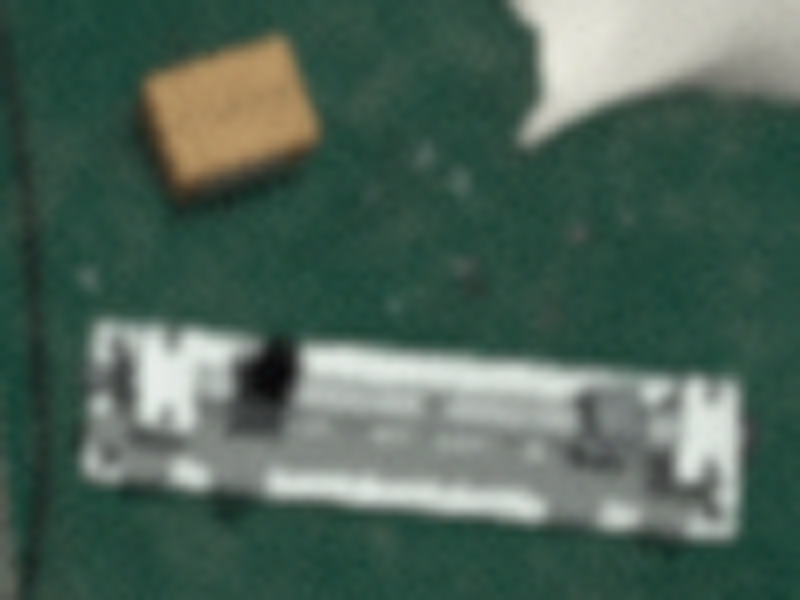

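Run:
```python
import cv2
s=cv2.imread("pics/side0.png");t=cv2.imread("pics/top0.png")
def crop(im,x0,y0,k,w=40,h=30): return cv2.resize(im[y0:y0+h,x0:x0+w],None,fx=k,fy=k,interpolation=cv2.INTER_CUBIC)
import numpy as np
a=crop(s,265,203,10); b=crop(t,217,203,10); c=crop(s,261,233,10); d=crop(t,185,208,10)
def lab(i): 
    i=cv2.convertScaleAbs(i,alpha=1.5,beta=15)
    for k in range(0,400,100): cv2.putText(i,str(k),(k,10),0,.35,(255,255,255),1);cv2.line(i,(k,0),(k,300),(90,120,90),1)
    for k in range(0,300,100): cv2.line(i,(0,k),(400,k),(90,120,90),1)
    return i
cv2.imwrite("pics/parts.png",np.vstack([np.hstack([lab(a),lab(b)]),np.hstack([lab(c),lab(d)])]))
```

```text
(no output)
```

View pics/parts.png

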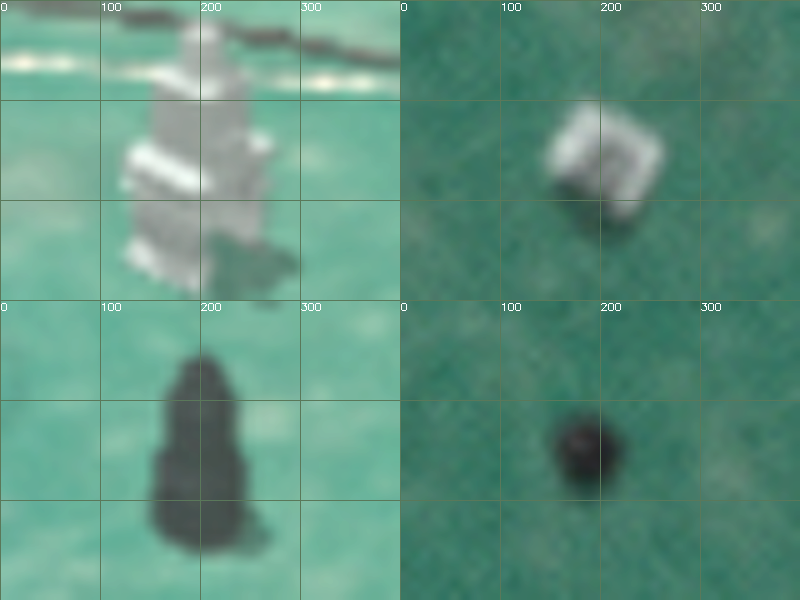

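```bash
cat > h.py <<'E'
import numpy as np,cv2
from scipy.optimize import least_squares
C={n:dict(np.load(f"{n}0.npz")) for n in("side","top")}
def proj(n,X):
    c=C[n];p=(c["R"]@np.atleast_2d(X).T+c["t"][:,None]);q=c["intrinsics"]@p;return (q[:2]/q[2]).T
def place(P,x,y,yaw):
    a=np.radians(yaw);P=np.atleast_2d(P);c,s=np.cos(a),np.sin(a)
    return np.c_[x+c*P[:,0]-s*P[:,1],y+s*P[:,0]+c*P[:,1],P[:,2]]
def px(pts,org,k): return (np.array(pts,float)+.5)/k-.5+np.array(org)
def fit(obs,x0,fixyaw=False):
    # obs: list of (cam, modelpts(m), pixels)
    def r(v):
        yaw=x0[2] if fixyaw else v[2]
        return np.concatenate([(proj(n,place(M,v[0],v[1],yaw))-p).ravel() for n,M,p in obs])
    s=least_squares(r,x0[:2] if fixyaw else x0,x_scale=[.01,.01] if fixyaw else [.01,.01,10],loss="soft_l1",f_scale=.3)
    return s.x,r(s.x).reshape(-1,2)
def ray(n,p,z):
    c=C[n];d=c["R"].T@np.linalg.solve(c["intrinsics"],[p[0],p[1],1]);o=-c["R"].T@c["t"];return o+d*(z-o[2])/d[2]
E
python3 - <<'E'
from h import *
np.set_printoptions(suppress=True,precision=4)
m=1e-3
# rail: yaw: rail x toward world... take x -> -y (image right)
T=("top",m*np.array([[-135,32,8],[135,32,8],[135,-32,8],[-135,-32,8],[0,0,65.8]]),px([[95,322],[742,377],[738,540],[84,480],[430,403]],(265,150),8))
S=("side",m*np.array([[-135,32,8],[-135,-32,8],[135,-32,8],[0,0,65.8]]),px([[355,497],[530,533],[718,212],[560,203]],(215,135),8))
for o in([T],[S],[T,S]):
    v,r=fit(o,[.55,-.15,-90]);print("rail",v);print(r.round(2).tolist())
# saddle
T=("top",m*np.array([[12,15.5,32],[-12,15.5,32],[12,-15.5,32],[-12,-15.5,32]]),px([[190,100],[148,165],[262,155],[228,215]],(217,203),10))
S=("side",m*np.array([[0,0,67],[12,15.5,32],[-12,15.5,32],[-12,-15.5,32]]),px([[203,27],[125,160],[207,195],[272,147]],(265,203),10))
# which corner is top in top-view: fit tries
for o in([T],[S],[T,S]):
    v,r=fit(o,[.5,.05,-40]);print("saddle",v);print(r.round(2).tolist())
S=("side",m*np.array([[0,0,43]]),px([[201,360-300]],(261,233),10))
print("noz side base",ray("side",px([[198,238]],(261,233),10)[0],.0)," mid",ray("side",px([[200,155]],(261,233),10)[0],.022))
print("noz top",ray("top",px([[187,153]],(185,208),10)[0],.018))
for z,p in((.018,(187,153)),): pass
print("shelf corner",ray("top",(235,168),0),ray("side",(213,262),0),ray("side",(196,268),0))
print("key",ray("top",(153,229),.02),"spool",ray("top",(192,181),.05))
E
```

```text
rail [   0.4783   -0.1235 -100.3468]
[[0.12, 0.61], [-0.5, 0.5], [-0.56, -1.03], [0.12, -0.42], [0.88, 0.03]]
rail [   0.4762   -0.122  -100.6477]
[[-0.1, 0.15], [0.28, -0.82], [0.21, 0.09], [-0.8, 0.09]]
rail [   0.4768   -0.1231 -100.5896]
[[0.08, 0.89], [-0.54, 1.11], [-0.68, -0.41], [-0.0, -0.15], [0.79, 0.49], [-0.22, -0.04], [0.14, -1.03], [0.0, -0.07], [-0.97, -0.07]]
saddle [  0.4486   0.1429 -38.7014]
[[-0.14, 0.23], [-0.04, -0.16], [0.58, -0.09], [-0.1, 0.05]]
saddle [  0.4493   0.1449 -28.825 ]
[[0.02, 0.14], [-0.11, 0.32], [-0.16, -0.09], [0.36, -0.65]]
saddle [  0.4488   0.144  -35.951 ]
[[-0.75, 0.3], [-0.35, 0.1], [0.22, -0.41], [-0.17, -0.08], [0.25, -0.03], [-0.11, -0.36], [-0.93, -0.29], [0.86, -0.32]]
noz side base [0.4477 0.2614 0.    ]  mid [0.4478 0.2601 0.022 ]
noz top [0.4465 0.2557 0.018 ]
shelf corner [0.6273 0.1361 0.    ] [0.595  0.3029 0.    ] [0.6273 0.3293 0.    ]
key [0.4416 0.4201 0.02  ] spool [0.5828 0.2793 0.05  ]
```

```bash
cat > ov.py <<'E'
from h import *
m=1e-3
def box(x0,x1,y0,y1,z0,z1):
    P=[(x,y,z) for x in(x0,x1) for y in(y0,y1) for z in(z0,z1)]
    E=[(i,j) for i in range(8) for j in range(i) if sum(a!=b for a,b in zip(P[i],P[j]))==1]
    return [np.array([P[i],P[j]])*m for i,j in E]
def circ(r,z,x=0): a=np.linspace(0,2*np.pi,25);return [np.c_[x+r*np.cos(a),r*np.sin(a),a*0+z]*m]
def tube(r,x0,x1,z):
    a=np.linspace(0,2*np.pi,25);out=[np.c_[a*0+x,r*np.cos(a),z+r*np.sin(a)]*m for x in(x0,x1)]
    out+=[np.array([[x0,y,z+h],[x1,y,z+h]])*m for y,h in((r,0),(-r,0),(0,r))];return out
rail=box(-135,135,-32,32,0,8)+box(-119,-97,-20,20,8,71)+box(97,119,-20,20,8,71)+tube(10,-97,97,52)+circ(3.2,62)+circ(1.4,65.8)
saddle=box(-12,12,-15.5,15.5,26,32)+box(-9,9,-9,9,32,54)+circ(6.2,54)+circ(3.6,67)+box(-12,12,-15.5,15.5,0,0)[:0]
noz=circ(10.8,0)+circ(10.8,18)+circ(8,18)+circ(8,36)+circ(2,44)
def draw(n,img,model,pose,x0,y0,w,h,k,col=(0,0,255)):
    o=cv2.resize(img[y0:y0+h,x0:x0+w],None,fx=k,fy=k,interpolation=cv2.INTER_CUBIC)
    for P in model:
        q=(proj(n,place(P,*pose))-[x0,y0]+.5)*k-.5
        cv2.polylines(o,[np.round(q*8).astype(np.int32)],False,col,1,cv2.LINE_AA,3)
    return o
def dz(model,d): return [P+np.array([0,0,d]) for P in model]
E
python3 - <<'E'
from ov import *
s=C["side"]["pixels"][:,:,::-1];t=C["top"]["pixels"][:,:,::-1]
p=(.4768,-.1231,-100.6)
cv2.imwrite("pics/r1.png",np.vstack([draw("side",s,rail,p,258,142,48,60,10)[:, :480].copy()]))
cv2.imwrite("pics/r2.png",draw("top",t,rail,p,272,185,88,36,9))
cv2.imwrite("pics/r3.png",np.hstack([draw("side",s,[],p,270,148,30,30,12),draw("top",t,[],p,305,185,30,30,12)]))
E
```

```text
(no output)
```

View pics/r1.png

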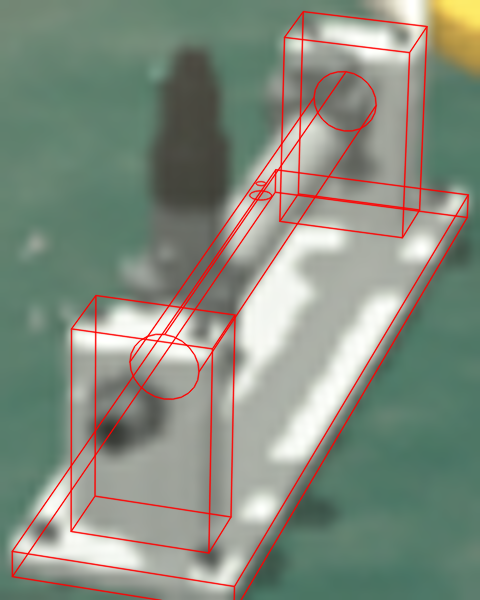

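View pics/r2.png

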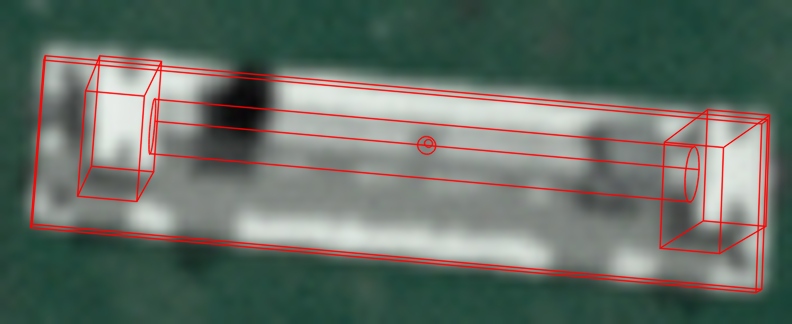

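View pics/r3.png

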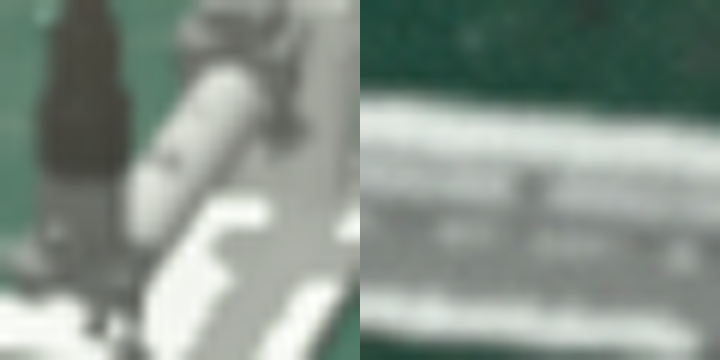

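Run:
```python
from ov import *
s=C["side"]["pixels"][:,:,::-1];t=C["top"]["pixels"][:,:,::-1]
print(ray("top",(319.2,200.25),.064),ray("side",(270+170/12,148+158/12),.064))
p=(.4488,.1435,-37);q=(.4475,.259,0)
A=[draw("side",s,saddle,p,265,203,40,30,10),draw("top",t,saddle,p,217,203,40,30,10),draw("side",s,noz,q,261,233,40,30,10),draw("top",t,noz,q,185,208,40,30,10)]
cv2.imwrite("pics/ov1.png",np.vstack([np.hstack(A[:2]),np.hstack(A[2:])]))
```

```text
[ 0.47767362 -0.12380973  0.064     ] [ 0.47463346 -0.11809341  0.064     ]
```

View pics/ov1.png

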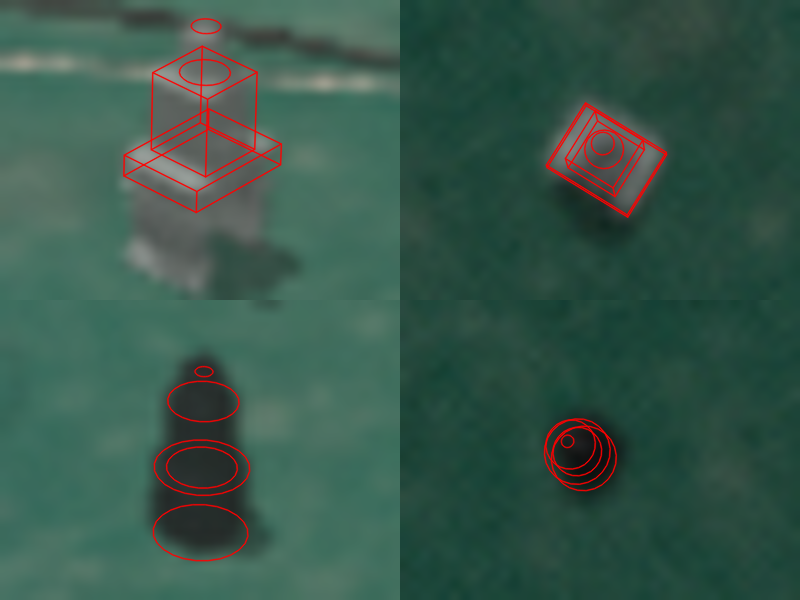

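```bash
cat > d.py <<'E'
import sys,numpy as np
from cell import env
from scipy.spatial.transform import Rotation as R
o=env.get_obs();p=o["tool_pos"];r=R.from_euler("xyz",o["tool_rot"],degrees=True)
x,y,z,yaw=map(float,sys.argv[1:5])
t=R.from_euler("xyz",[180,0,yaw],degrees=True)
print("pos",np.round(p,4),"rot",np.round(o["tool_rot"],2),"F",np.round(o["force"],2),"M",np.round(o["wrist_torque"],2),"w",round(float(o["grip_width"]),4),"t",o["time_s"])
print("shift in tool",np.round(r.inv().apply(np.array([x,y,z])-p),4),"rotvec",np.round((r.inv()*t).as_rotvec(degrees=True),2))
E
python3 -m creep '[{"tx":-0.0242,"ty":-0.023},{"tx":-0.0242,"ty":-0.023},{"tx":-0.0242,"ty":-0.023},{"tx":-0.0242,"ty":-0.023},{"tx":-0.0242,"ty":-0.023},{"tx":-0.0242,"ty":-0.023},{"tx":-0.0242,"ty":-0.023},{"tx":-0.0242,"ty":-0.023},{"tx":-0.0242,"ty":-0.023},{"tx":-0.0242,"ty":-0.023},{"tx":-0.0242,"ty":-0.023},{"tx":-0.0242,"ty":-0.023},{"tx":-0.0242,"ty":-0.023},{"tx":-0.0242,"ty":-0.023},{"rz":8.6}]' 0.06; python3 d.py .449 .1425 .15 145
```

```text
pos [0.2883 0.5821 0.2466] rot [-1.7990e+02  1.0000e-02  1.5366e+02] F [ 0.9  -1.18  0.54] M [-0.   -0.    0.01] w 0.0875 t 0.1
shift in tool [-0.3391 -0.3224  0.0972] rotvec [-0.1   0.01  8.66]$[0]: bad value
```

```bash
python3 -m creep '[{"tx":-0.0242,"ty":-0.0230,"tz":0,"rx":0,"ry":0,"rz":0}]' 0.06 30; python3 d.py .449 .1425 .15 145
```

```text
time_s: 0.22
tool_pos: [0.2977, 0.5525, 0.2463]
tool_rot: [-179.9, -0.1, 153.9]
force: [0.4, -1.3, -0.5]
grip_width: 0.0824
pos [0.2977 0.5525 0.2463] rot [-1.7994e+02 -9.0000e-02  1.5391e+02] F [ 0.41 -1.3  -0.5 ] M [-0.02 -0.04 -0.04] w 0.0824 t 0.225
shift in tool [-0.3163 -0.3016  0.0961] rotvec [-0.07 -0.09  8.91]
```

All six keys are needed.

```bash
python3 -m creep '[{"tx":-0.0242,"ty":-0.0230,"tz":0,"rx":0,"ry":0,"rz":0},{"tx":-0.0242,"ty":-0.0230,"tz":0,"rx":0,"ry":0,"rz":0},{"tx":-0.0242,"ty":-0.0230,"tz":0,"rx":0,"ry":0,"rz":0},{"tx":-0.0242,"ty":-0.0230,"tz":0,"rx":0,"ry":0,"rz":0},{"tx":-0.0242,"ty":-0.0230,"tz":0,"rx":0,"ry":0,"rz":0},{"tx":-0.0242,"ty":-0.0230,"tz":0,"rx":0,"ry":0,"rz":0},{"tx":-0.0242,"ty":-0.0230,"tz":0,"rx":0,"ry":0,"rz":0},{"tx":-0.0242,"ty":-0.0230,"tz":0,"rx":0,"ry":0,"rz":0},{"tx":-0.0242,"ty":-0.0230,"tz":0,"rx":0,"ry":0,"rz":0},{"tx":-0.0242,"ty":-0.0230,"tz":0,"rx":0,"ry":0,"rz":0},{"tx":-0.0242,"ty":-0.0230,"tz":0,"rx":0,"ry":0,"rz":0},{"tx":-0.0242,"ty":-0.0230,"tz":0,"rx":0,"ry":0,"rz":0},{"tx":-0.0242,"ty":-0.0230,"tz":0,"rx":0,"ry":0,"rz":0},{"tx":0,"ty":0,"tz":0.02,"rx":0,"ry":0,"rz":8.6},{"tx":0,"ty":0,"tz":0.02,"rx":0,"ry":0,"rz":0},{"tx":0,"ty":0,"tz":0,"rx":0,"ry":0,"rz":0}]' 0.06 30; python3 d.py .449 .1425 .15 145
```

```text
time_s: 2.22
tool_pos: [0.448, 0.143, 0.206]
tool_rot: [-179.8, -0.1, 145.0]
force: [-0.6, -0.4, -0.2]
grip_width: 0.0599
pos [0.448 0.143 0.206] rot [-1.7982e+02 -1.0000e-01  1.4505e+02] F [-0.61 -0.44 -0.21] M [-0.03 -0.02 -0.04] w 0.0599 t 2.225
shift in tool [-0.0012  0.0004  0.056 ] rotvec [-0.18 -0.1   0.05]
```

```bash
python3 -m creep '[{"tx":-0.0006,"ty":0.0002,"tz":0.02,"rx":0,"ry":0,"rz":0},{"tx":-0.0006,"ty":0.0002,"tz":0.03,"rx":0,"ry":0,"rz":0},{"tx":0,"ty":0,"tz":0.03,"rx":0,"ry":0,"rz":0},{"tx":0,"ty":0,"tz":0.008,"rx":0,"ry":0,"rz":0},{"tx":0,"ty":0,"tz":0,"rx":0,"ry":0,"rz":0}]' 0.06 30
cat > snap.py <<'E'
import sys,numpy as np,cv2
from cell import env
# args: name x0s y0s x0t y0t w h k
n=sys.argv[1];a=list(map(int,sys.argv[2:]))
xs,ys,xt,yt,w,h,k=a;out=[]
for c,x,y in(("side",xs,ys),("top",xt,yt)):
    d=env.read_camera(c)["pixels"][:,:,::-1];cv2.imwrite(f"pics/{n}_{c}.png",d)
    i=cv2.resize(d[y:y+h,x:x+w],None,fx=k,fy=k,interpolation=cv2.INTER_CUBIC);out.append(cv2.convertScaleAbs(i,alpha=1.5,beta=15))
cv2.imwrite(f"pics/{n}.png",np.hstack(out))
E
python3 snap.py g1 255 180 215 180 57 57 7
```

```text
time_s: 2.85
tool_pos: [0.4507, 0.1434, 0.1201]
tool_rot: [180.0, 0.0, 145.1]
force: [-0.9, 0.2, 0.3]
grip_width: 0.06
```

View pics/g1.png

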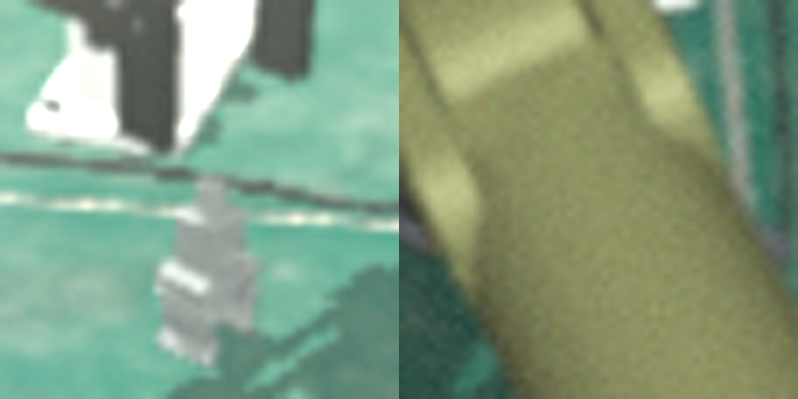

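```bash
python3 - <<'E'
from h import *
# tool y dir angle 55
for w in(.03,-.03):
  for e in (-.0095,.0095):
    d=np.array([np.cos(np.radians(55)),np.sin(np.radians(55)),0]);n=np.array([-d[1],d[0],0])
    P=np.array([.4507,.1434,.0951])+w*d+e*n
    print(w,e,((proj("side",P)[0]-[255,180]+.5)*7-.5).round(0))
E
python3 - <<'E'
import cv2
i=cv2.imread('pics/g1_side.png')[175:205,255:305]
cv2.imwrite('pics/g1b.png',cv2.resize(i,None,fx=14,fy=14,interpolation=cv2.INTER_CUBIC))
E
```

```text
0.03 -0.0095 [131. 130.]
0.03 0.0095 [174. 148.]
-0.03 -0.0095 [245.  68.]
-0.03 0.0095 [287.  86.]
```

View pics/g1b.png

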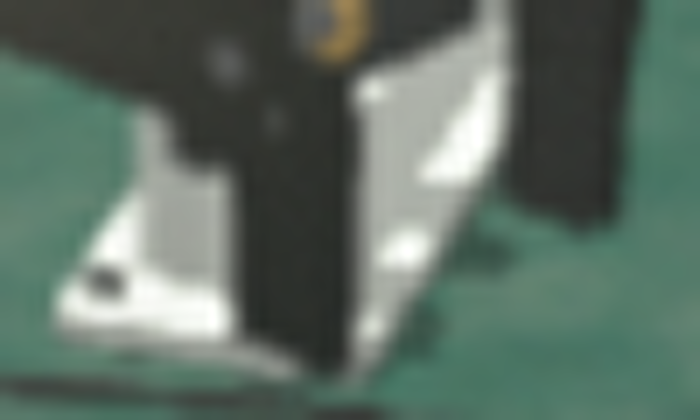

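```bash
python3 -m creep '[{"tx":0,"ty":0.002,"tz":0.01,"rx":0,"ry":0,"rz":0},{"tx":0,"ty":0,"tz":0.02,"rx":0,"ry":0,"rz":0},{"tx":0,"ty":0,"tz":0.02,"rx":0,"ry":0,"rz":0},{"tx":0,"ty":0,"tz":0.011,"rx":0,"ry":0,"rz":0},{"tx":0,"ty":0,"tz":0,"rx":0,"ry":0,"rz":0}]' 0.045 30
python3 snap.py g2 255 190 215 180 50 50 8
```

```text
time_s: 3.58
tool_pos: [0.4512, 0.1447, 0.058]
tool_rot: [-179.9, -0.0, 145.1]
force: [-0.3, -0.3, -0.2]
grip_width: 0.0454
```

View pics/g2.png

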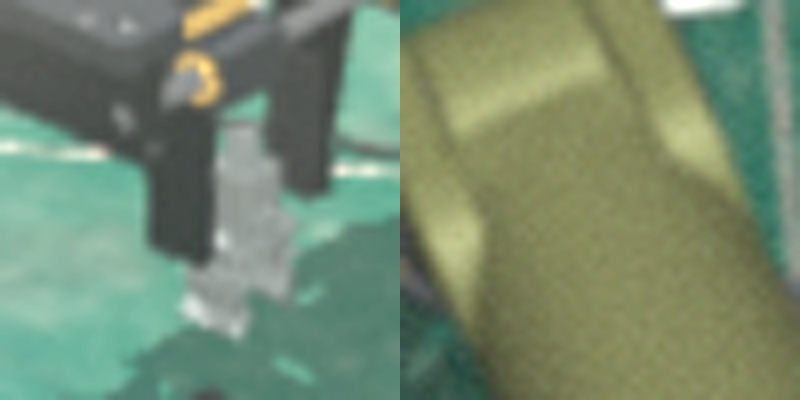

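```bash
python3 -m creep '[{"tx":0,"ty":0,"tz":0,"rx":0,"ry":0,"rz":0},{"tx":0,"ty":0,"tz":0,"rx":0,"ry":0,"rz":0},{"tx":0,"ty":0,"tz":0,"rx":0,"ry":0,"rz":0},{"tx":0,"ty":0,"tz":0,"rx":0,"ry":0,"rz":0}]' 0.025 5
python3 -m creep '[{"tx":0,"ty":0,"tz":0,"rx":0,"ry":0,"rz":0},{"tx":0,"ty":0,"tz":0,"rx":0,"ry":0,"rz":0},{"tx":0,"ty":0,"tz":0,"rx":0,"ry":0,"rz":0},{"tx":0,"ty":0,"tz":0,"rx":0,"ry":0,"rz":0}]' 0.015 10
python3 snap.py g3 255 190 215 180 50 50 8
```

```text
time_s: 4.18
tool_pos: [0.4516, 0.1449, 0.0587]
tool_rot: [180.0, 0.0, 145.1]
force: [-0.3, -0.1, 0.2]
grip_width: 0.0256
time_s: 4.68
tool_pos: [0.4516, 0.1449, 0.0586]
tool_rot: [180.0, 0.0, 145.1]
force: [0.1, 0.1, 0.3]
grip_width: 0.0181
```

View pics/g3.png

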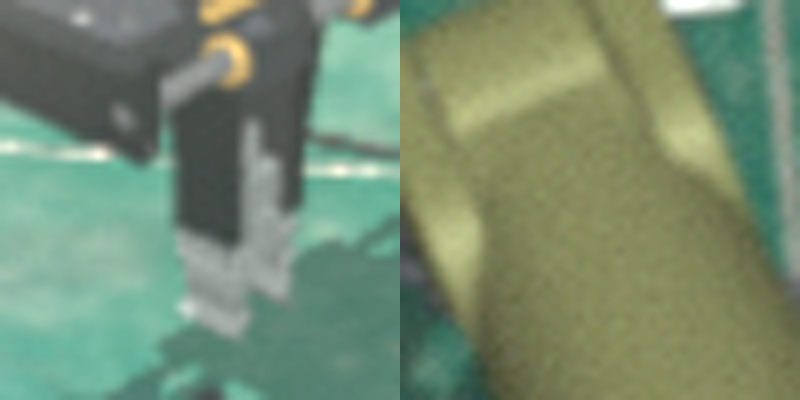

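```bash
python3 -m creep '[{"tx":0,"ty":0,"tz":0,"rx":0,"ry":0,"rz":0},{"tx":0,"ty":0,"tz":0,"rx":0,"ry":0,"rz":0},{"tx":0,"ty":0,"tz":-0.01,"rx":0,"ry":0,"rz":0},{"tx":0,"ty":0,"tz":-0.02,"rx":0,"ry":0,"rz":0},{"tx":0,"ty":0,"tz":-0.03,"rx":0,"ry":0,"rz":0},{"tx":0,"ty":0,"tz":-0.03,"rx":0,"ry":0,"rz":0},{"tx":0,"ty":0,"tz":-0.03,"rx":0,"ry":0,"rz":0},{"tx":0,"ty":0,"tz":-0.03,"rx":0,"ry":0,"rz":0},{"tx":0,"ty":0,"tz":-0.03,"rx":0,"ry":0,"rz":0},{"tx":0,"ty":0,"tz":0,"rx":0,"ry":0,"rz":0}]' 0.015 45
python3 d.py .4772 -.1228 .235 79.5
```

```text
time_s: 6.02
tool_pos: [0.453, 0.1453, 0.2415]
tool_rot: [179.7, 0.2, 145.0]
force: [0.9, -1.0, -0.2]
grip_width: 0.0174
pos [0.453  0.1453 0.2415] rot [1.7971e+02 1.5000e-01 1.4505e+02] F [ 0.94 -0.99 -0.2 ] M [ 0.01  0.04 -0.03] w 0.0174 t 6.025
shift in tool [-0.1734 -0.2059  0.0059] rotvec [ 3.400e-01 -3.000e-02  6.555e+01]
```

```bash
python3 -m creep '[{"tx":-0.0193,"ty":-0.0229,"tz":0,"rx":0,"ry":0,"rz":0},{"tx":-0.0193,"ty":-0.0229,"tz":0,"rx":0,"ry":0,"rz":0},{"tx":-0.0193,"ty":-0.0229,"tz":0,"rx":0,"ry":0,"rz":0},{"tx":-0.0193,"ty":-0.0229,"tz":0,"rx":0,"ry":0,"rz":0},{"tx":-0.0193,"ty":-0.0229,"tz":0,"rx":0,"ry":0,"rz":0},{"tx":-0.0193,"ty":-0.0229,"tz":0,"rx":0,"ry":0,"rz":0},{"tx":-0.0193,"ty":-0.0229,"tz":0,"rx":0,"ry":0,"rz":0},{"tx":-0.0193,"ty":-0.0229,"tz":0,"rx":0,"ry":0,"rz":0},{"tx":-0.0193,"ty":-0.0229,"tz":0,"rx":0,"ry":0,"rz":0},{"tx":0,"ty":0,"tz":0,"rx":0,"ry":0,"rz":9.36},{"tx":0,"ty":0,"tz":0,"rx":0,"ry":0,"rz":9.36},{"tx":0,"ty":0,"tz":0,"rx":0,"ry":0,"rz":9.36},{"tx":0,"ty":0,"tz":0,"rx":0,"ry":0,"rz":9.36},{"tx":0,"ty":0,"tz":0,"rx":0,"ry":0,"rz":9.36},{"tx":0,"ty":0,"tz":0,"rx":0,"ry":0,"rz":9.36},{"tx":0,"ty":0,"tz":0,"rx":0,"ry":0,"rz":9.36},{"tx":0,"ty":0,"tz":0,"rx":0,"ry":0,"rz":0},{"tx":0,"ty":0,"tz":0,"rx":0,"ry":0,"rz":0}]' 0.015 45
python3 d.py .4772 -.1228 .15 79.5
python3 snap.py h1 245 100 280 160 70 85 6
```

```text
time_s: 8.28
tool_pos: [0.4756, -0.1235, 0.2381]
tool_rot: [-180.0, 0.0, 79.7]
force: [0.8, -0.2, -0.1]
grip_width: 0.0177
pos [ 0.4756 -0.1235  0.2381] rot [-179.96    0.     79.68] F [ 0.77 -0.24 -0.08] M [-0.06  0.1  -0.06] w 0.0177 t 8.275
shift in tool [0.001  0.0016 0.0881] rotvec [-0.04  0.    0.18]
```

View pics/h1.png

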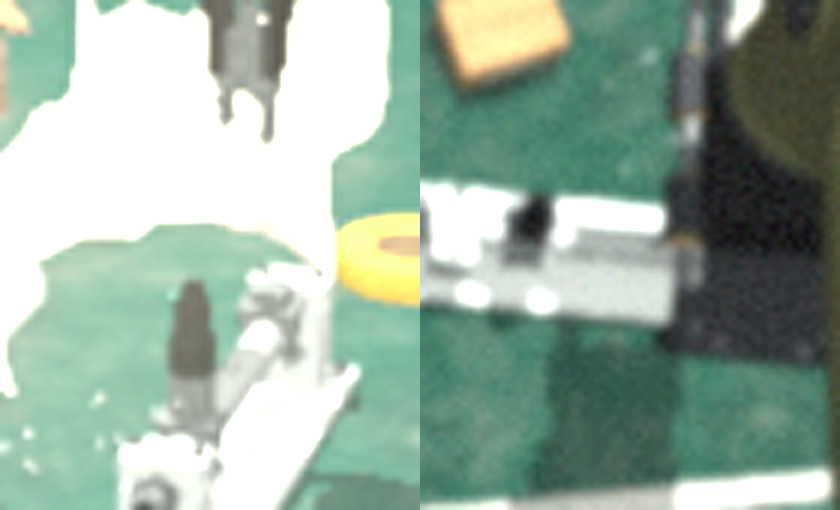

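```bash
python3 -m creep '[{"tx":0,"ty":0.0016,"tz":0.02,"rx":0,"ry":0,"rz":0.2},{"tx":0,"ty":0,"tz":0.025,"rx":0,"ry":0,"rz":0},{"tx":0,"ty":0,"tz":0.025,"rx":0,"ry":0,"rz":0},{"tx":0,"ty":0,"tz":0.02,"rx":0,"ry":0,"rz":0},{"tx":0,"ty":0,"tz":0.01,"rx":0,"ry":0,"rz":0},{"tx":0,"ty":0,"tz":0,"rx":0,"ry":0,"rz":0},{"tx":0,"ty":0,"tz":0,"rx":0,"ry":0,"rz":0}]' 0.015 45
python3 d.py .4772 -.1228 .15 79.5
python3 snap.py h2 245 100 280 160 70 85 6
python3 - <<'E'
import cv2
i=cv2.imread('pics/h2_side.png')[135:185,260:310]
cv2.imwrite('pics/h2b.png',cv2.resize(i,None,fx=12,fy=12,interpolation=cv2.INTER_CUBIC))
E
```

```text
time_s: 9.25
tool_pos: [0.4781, -0.124, 0.1394]
tool_rot: [179.9, -0.0, 79.3]
force: [-0.5, -0.2, 0.1]
grip_width: 0.0175
pos [ 0.4781 -0.124   0.1394] rot [ 1.7992e+02 -1.0000e-02  7.9350e+01] F [-0.51 -0.23  0.13] M [-0.07  0.02  0.01] w 0.0175 t 9.25
shift in tool [ 0.001  -0.0011 -0.0106] rotvec [ 0.08 -0.01 -0.15]
```

View pics/h2b.png

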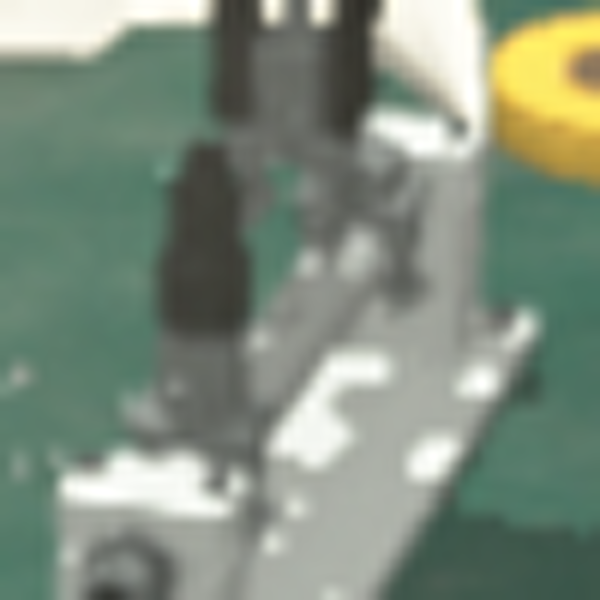

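```bash
cat > ov2.py <<'E'
from ov import *
import sys
img=cv2.imread(sys.argv[1]);x,y,z,yaw=map(float,sys.argv[2:6])
a=draw("side",img,[],(0,0,0),260,130,36,50,11)
b=draw("side",img,dz(saddle+box(-12,12,-15.5,15.5,0,0.1),z),(x,y,yaw),260,130,36,50,11)
cv2.imwrite(sys.argv[6],np.hstack([a,b]))
E
python3 ov2.py pics/h2_side.png .4781 -.124 .0808 -100.6 pics/h2c.png
```

```text
(no output)
```

View pics/h2c.png

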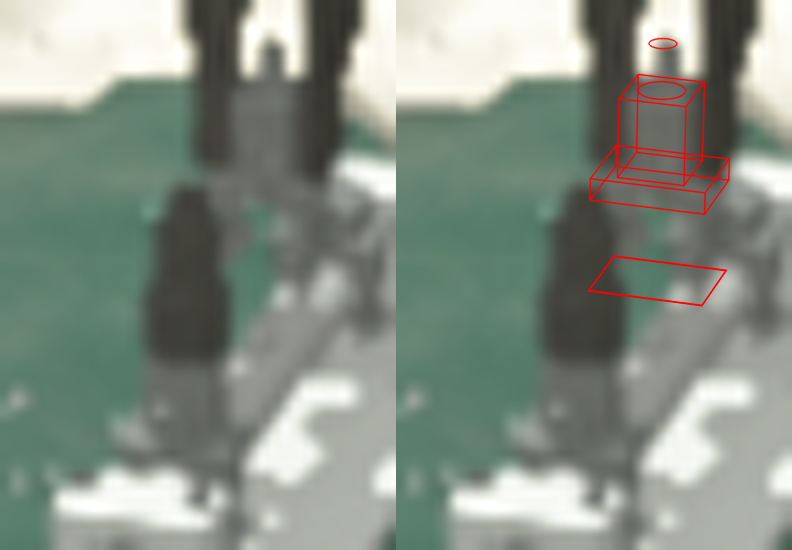

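```bash
python3 - <<'E'
from h import *
p=px([[273,39]],(260,130),11)[0];print(p,ray("side",p,.1478))
# boss bottom-right corner / boss front face edges
print(ray("side",px([[231,90]],(260,130),11)[0],.1348),ray("side",px([[302,90]],(260,130),11)[0],.1348))
# stub-side observations from several zooms
from cell import env
E
python3 - <<'E'
import cv2,numpy as np
i=cv2.imread('pics/side0.png')[148:172,272:296]
a=cv2.resize(i,None,fx=16,fy=16,interpolation=cv2.INTER_CUBIC)
i=cv2.imread('pics/top0.png')[188:212,307:331]
b=cv2.resize(i,None,fx=16,fy=16,interpolation=cv2.INTER_CUBIC)
o=np.hstack([a,b]);o=cv2.convertScaleAbs(o,alpha=1.3,beta=-60)
for k in range(0,800,48): cv2.line(o,(k,0),(k,6),(0,0,255),1)
for k in range(0,390,48): cv2.line(o,(0,k),(6,k),(0,0,255),1)
cv2.imwrite('pics/stub.png',o)
E
```

```text
[284.36363636 133.09090909] [ 0.47667186 -0.12712803  0.1478    ]
[ 0.48697191 -0.12290383  0.1348    ] [ 0.46865127 -0.12516074  0.1348    ]
```

View pics/stub.png

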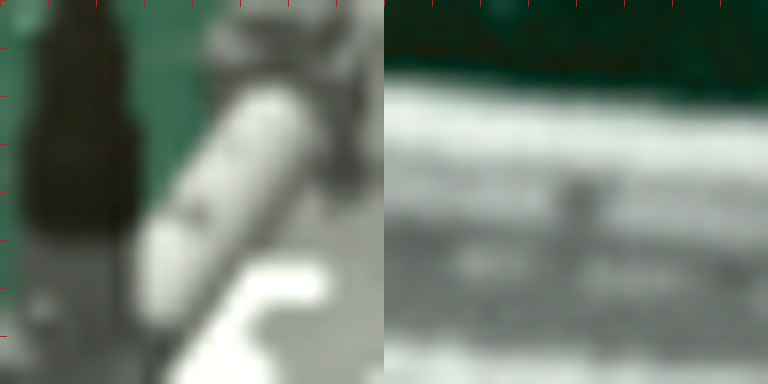

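```bash
cat > ov3.py <<'E'
from ov import *
import sys
img=cv2.imread(sys.argv[1]);x,y,yaw=map(float,sys.argv[2:5])
sh=lambda M,dx,dzz:[P+np.array([dx,0,dzz]) for P in M]
M=rail+sh(noz,-.07,.092)+sh(saddle,-.07,.037)
a=draw("side",img,[],(0,0,0),255,140,50,64,9)[:576,:400]
b=draw("side",img,M,(x,y,yaw),255,140,50,64,9)[:576,:400]
cv2.imwrite(sys.argv[5],np.hstack([a,b]))
E
python3 ov3.py pics/side0.png .4762 -.122 -100.6 pics/r5.png
```

```text
(no output)
```

View pics/r5.png

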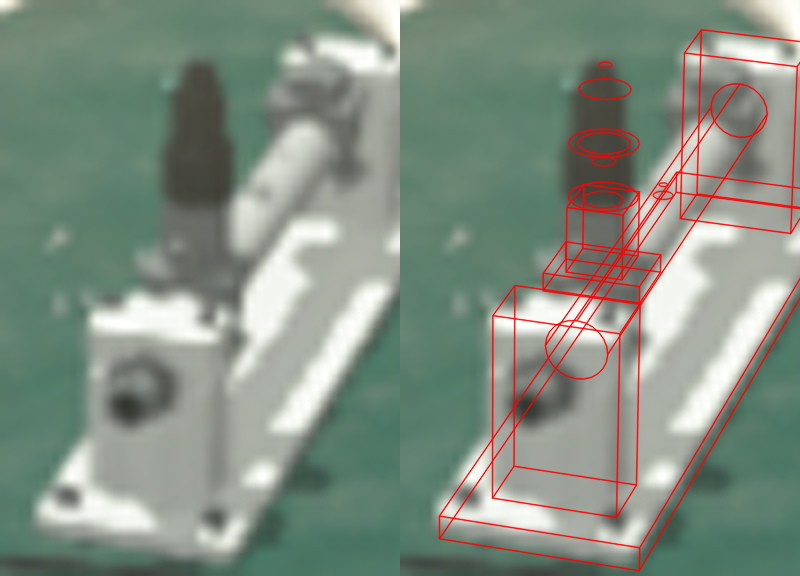

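```bash
python3 ov2.py pics/h2_side.png .4767 -.127 .0808 -100.6 pics/h2d.png; python3 d.py .4772 -.1228 .15 79.5
```

```text
pos [ 0.4782 -0.124   0.1395] rot [ 1.799e+02 -2.000e-02  7.934e+01] F [-1.02  0.9  -0.92] M [-0.05  0.03 -0.01] w 0.0179 t 9.35
shift in tool [ 0.001  -0.0011 -0.0105] rotvec [ 0.1  -0.02 -0.16]
```

View pics/h2d.png

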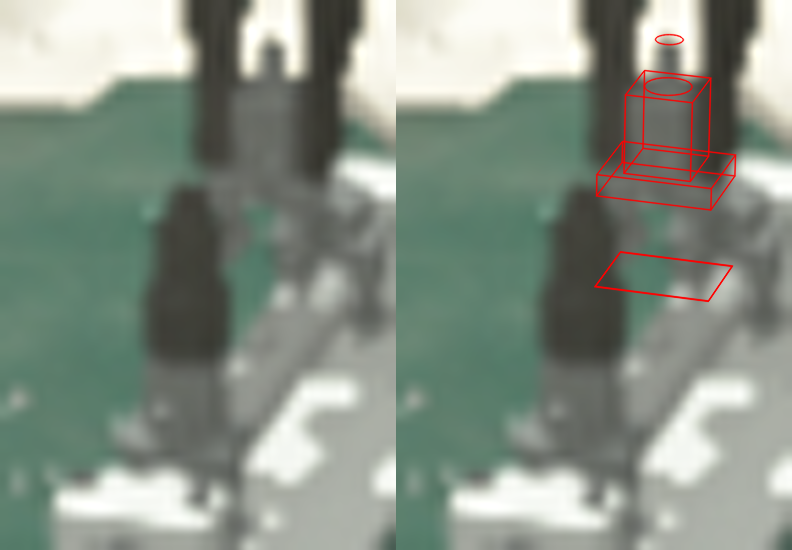

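```bash
python3 -m creep '[{"tx":0.0015,"ty":-0.0004,"tz":0.008,"rx":0,"ry":0,"rz":-0.2},{"tx":0,"ty":0,"tz":0.008,"rx":0,"ry":0,"rz":0},{"tx":0,"ty":0,"tz":0.006,"rx":0,"ry":0,"rz":0},{"tx":0,"ty":0,"tz":0.003,"rx":0,"ry":0,"rz":0},{"tx":0,"ty":0,"tz":0,"rx":0,"ry":0,"rz":0}]' 0.015 60
python3 d.py .4778 -.1228 .15 79.5
python3 snap.py h3 245 100 280 160 70 85 6
python3 - <<'E'
import cv2
i=cv2.imread('pics/h3_side.png')[135:185,260:310]
cv2.imwrite('pics/h3b.png',cv2.resize(i,None,fx=12,fy=12,interpolation=cv2.INTER_CUBIC))
E
```

```text
time_s: 9.98
tool_pos: [0.4774, -0.1224, 0.1134]
tool_rot: [-180.0, 0.0, 79.5]
force: [-0.3, 0.9, -0.6]
grip_width: 0.0178
pos [ 0.4774 -0.1224  0.1134] rot [-1.7999e+02  1.0000e-02  7.9530e+01] F [-0.33  0.86 -0.59] M [-0.1   0.14 -0.06] w 0.0178 t 9.975
shift in tool [-0.0004  0.0005 -0.0366] rotvec [-0.01  0.01  0.03]
```

View pics/h3b.png

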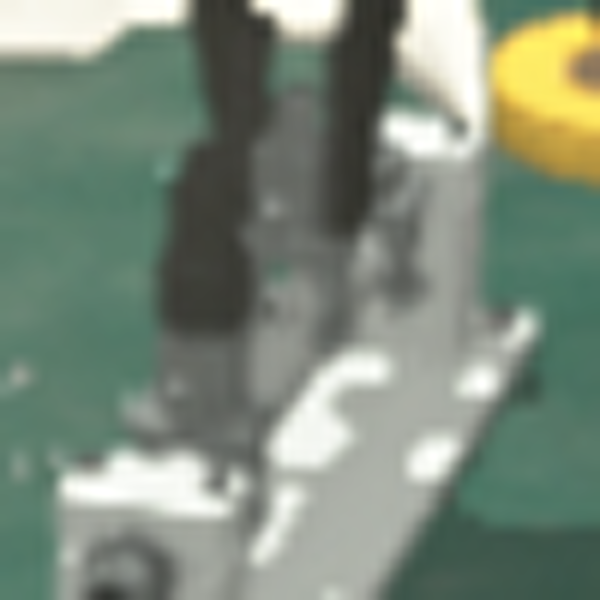

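```bash
python3 -m creep '[{"tx":0,"ty":0,"tz":0.0015,"rx":0,"ry":0,"rz":0},{"tx":0,"ty":0,"tz":0.001,"rx":0,"ry":0,"rz":0},{"tx":0,"ty":0,"tz":0.001,"rx":0,"ry":0,"rz":0},{"tx":0,"ty":0,"tz":0,"rx":0,"ry":0,"rz":0}]' 0.015 60; python3 d.py .4778 -.1228 .15 79.5
python3 -m creep '[{"tx":0,"ty":0,"tz":0.001,"rx":0,"ry":0,"rz":0},{"tx":0,"ty":0,"tz":0.001,"rx":0,"ry":0,"rz":0},{"tx":0,"ty":0,"tz":0,"rx":0,"ry":0,"rz":0}]' 0.015 60; python3 d.py .4778 -.1228 .15 79.5
```

```text
time_s: 10.58
tool_pos: [0.4786, -0.1225, 0.111]
tool_rot: [179.8, -0.0, 79.5]
force: [2.0, 0.6, 4.6]
grip_width: 0.0177
pos [ 0.4786 -0.1225  0.111 ] rot [ 1.7984e+02 -2.0000e-02  7.9540e+01] F [1.98 0.64 4.56] M [-0.2  -0.43 -0.01] w 0.0177 t 10.575
shift in tool [-0.0005 -0.0007 -0.039 ] rotvec [ 0.16 -0.02  0.04]
time_s: 10.95
tool_pos: [0.4786, -0.1225, 0.1091]
tool_rot: [179.8, -0.0, 79.5]
force: [2.4, -0.0, 5.2]
grip_width: 0.0176
pos [ 0.4786 -0.1225  0.1091] rot [ 1.7984e+02 -2.0000e-02  7.9530e+01] F [ 2.4  -0.03  5.21] M [-0.15 -0.36 -0.02] w 0.0176 t 10.95
shift in tool [-0.0004 -0.0006 -0.0409] rotvec [ 0.16 -0.02  0.03]
```

```bash
python3 -m creep '[{"tx":0,"ty":0.0006,"tz":0.0015,"rx":0,"ry":0,"rz":0},{"tx":0,"ty":0,"tz":0.0015,"rx":0,"ry":0,"rz":0},{"tx":0,"ty":0,"tz":0.0015,"rx":0,"ry":0,"rz":0},{"tx":0,"ty":0,"tz":0,"rx":0,"ry":0,"rz":0}]' 0.015 60; python3 d.py .4778 -.1228 .15 79.5
python3 -m creep '[{"tx":0,"ty":0,"tz":0.001,"rx":0,"ry":0,"rz":0},{"tx":0,"ty":0,"tz":0.001,"rx":0,"ry":0,"rz":0},{"tx":0,"ty":0,"tz":0.001,"rx":0,"ry":0,"rz":0},{"tx":0,"ty":0,"tz":0,"rx":0,"ry":0,"rz":0}]' 0.015 60; python3 d.py .4778 -.1228 .15 79.5
```

```text
time_s: 11.45
tool_pos: [0.4782, -0.1224, 0.1031]
tool_rot: [180.0, 0.0, 79.5]
force: [4.4, -1.7, -2.7]
grip_width: 0.0174
pos [ 0.4782 -0.1224  0.1031] rot [1.7995e+02 1.0000e-02 7.9530e+01] F [ 4.39 -1.7  -2.66] M [-0.23 -0.97 -0.05] w 0.0174 t 11.45
shift in tool [-0.0005 -0.0003 -0.0469] rotvec [0.05 0.01 0.03]
time_s: 11.95
tool_pos: [0.4778, -0.1224, 0.1]
tool_rot: [-180.0, 0.0, 79.5]
force: [5.1, -0.8, -4.9]
grip_width: 0.0176
pos [ 0.4778 -0.1224  0.1   ] rot [-1.800e+02  1.000e-02  7.954e+01] F [ 5.09 -0.81 -4.89] M [-0.28 -1.15 -0.02] w 0.0176 t 11.95
shift in tool [-0.0004  0.     -0.05  ] rotvec [-0.    0.01  0.04]
```

```bash
python3 -m creep '[{"tx":0,"ty":0.001,"tz":0.0005,"rx":0,"ry":0,"rz":0},{"tx":0,"ty":0,"tz":0.0005,"rx":0,"ry":0,"rz":0},{"tx":0,"ty":0,"tz":0,"rx":0,"ry":0,"rz":0}]' 0.015 60; python3 d.py .4778 -.1228 .15 79.5
python3 -m creep '[{"tx":0,"ty":0,"tz":0.001,"rx":0,"ry":0,"rz":0},{"tx":0,"ty":0,"tz":0.001,"rx":0,"ry":0,"rz":0},{"tx":0,"ty":0,"tz":0,"rx":0,"ry":0,"rz":0}]' 0.015 60; python3 d.py .4778 -.1228 .15 79.5
```

```text
time_s: 12.32
tool_pos: [0.4784, -0.1225, 0.0992]
tool_rot: [-179.9, 0.0, 79.5]
force: [3.3, -0.3, -3.7]
grip_width: 0.0176
pos [ 0.4784 -0.1225  0.0992] rot [-179.93    0.     79.54] F [ 3.26 -0.27 -3.74] M [-0.17 -0.63 -0.02] w 0.0176 t 12.325
shift in tool [-0.0004 -0.0006 -0.0508] rotvec [-0.07  0.    0.04]
time_s: 12.7
tool_pos: [0.4785, -0.1225, 0.0972]
tool_rot: [-180.0, 0.0, 79.5]
force: [2.1, -0.1, -4.8]
grip_width: 0.0177
pos [ 0.4785 -0.1225  0.0972] rot [-179.95    0.     79.54] F [ 2.07 -0.07 -4.83] M [-0.16 -0.45 -0.06] w 0.0177 t 12.7
shift in tool [-0.0004 -0.0007 -0.0528] rotvec [-0.05  0.    0.04]
```

```bash
python3 -m creep '[{"tx":0,"ty":0.0005,"tz":0.001,"rx":0,"ry":0,"rz":0},{"tx":0,"ty":0,"tz":0.001,"rx":0,"ry":0,"rz":0},{"tx":0,"ty":0,"tz":0,"rx":0,"ry":0,"rz":0}]' 0.015 60; python3 d.py .4778 -.1228 .15 79.5
python3 -m creep '[{"tx":0,"ty":0,"tz":0.001,"rx":0,"ry":0,"rz":0},{"tx":0,"ty":0,"tz":0.001,"rx":0,"ry":0,"rz":0},{"tx":0,"ty":0,"tz":0,"rx":0,"ry":0,"rz":0}]' 0.015 60; python3 d.py .4778 -.1228 .15 79.5
```

```text
time_s: 13.08
tool_pos: [0.4792, -0.1226, 0.0956]
tool_rot: [-180.0, -0.0, 79.5]
force: [-0.0, 0.5, -0.3]
grip_width: 0.0176
pos [ 0.4792 -0.1226  0.0956] rot [-1.7997e+02 -1.0000e-02  7.9530e+01] F [-0.03  0.5  -0.26] M [-0.06  0.1  -0.02] w 0.0176 t 13.075
shift in tool [-0.0004 -0.0014 -0.0544] rotvec [-0.03 -0.01  0.03]
time_s: 13.45
tool_pos: [0.4793, -0.1227, 0.0954]
tool_rot: [-179.9, -0.1, 79.5]
force: [-5.8, 1.8, 15.7]
grip_width: 0.0173
pos [ 0.4793 -0.1227  0.0954] rot [-1.7994e+02 -7.0000e-02  7.9530e+01] F [-5.83  1.84 15.68] M [ 0.2   1.52 -0.02] w 0.0173 t 13.45
shift in tool [-0.0003 -0.0015 -0.0546] rotvec [-0.06 -0.07  0.03]
```

```bash
python3 -m creep '[{"tx":0,"ty":0,"tz":-0.001,"rx":0,"ry":0,"rz":0},{"tx":0,"ty":0,"tz":-0.0005,"rx":0,"ry":0,"rz":0},{"tx":0,"ty":0,"tz":0,"rx":0,"ry":0,"rz":0}]' 0.015 30
python3 -m creep '[{"tx":0,"ty":0,"tz":0,"rx":0,"ry":0,"rz":0},{"tx":0,"ty":0,"tz":0,"rx":0,"ry":0,"rz":0},{"tx":0,"ty":0,"tz":0,"rx":0,"ry":0,"rz":0},{"tx":0,"ty":0,"tz":0,"rx":0,"ry":0,"rz":0}]' 0.06 30
python3 d.py .4778 -.1228 .15 79.5
```

```text
time_s: 13.82
tool_pos: [0.4792, -0.1227, 0.0955]
tool_rot: [-180.0, -0.0, 79.5]
force: [-3.2, 1.8, 6.9]
grip_width: 0.0178
time_s: 14.32
tool_pos: [0.4794, -0.1227, 0.0949]
tool_rot: [-180.0, 0.0, 79.5]
force: [0.5, -0.6, 0.5]
grip_width: 0.0496
pos [ 0.4794 -0.1227  0.0949] rot [-180.      0.     79.54] F [ 0.49 -0.62  0.52] M [-0.09  0.08 -0.01] w 0.0496 t 14.325
shift in tool [-0.0004 -0.0016 -0.0551] rotvec [-0.    0.    0.04]
```

```bash
python3 -m creep '[{"tx":0,"ty":0,"tz":-0.02,"rx":0,"ry":0,"rz":0},{"tx":0,"ty":0,"tz":-0.03,"rx":0,"ry":0,"rz":0},{"tx":0,"ty":0,"tz":-0.03,"rx":0,"ry":0,"rz":0},{"tx":0,"ty":0,"tz":-0.03,"rx":0,"ry":0,"rz":0},{"tx":0,"ty":0,"tz":-0.03,"rx":0,"ry":0,"rz":0},{"tx":0.0305,"ty":-0.0084,"tz":0,"rx":0,"ry":0,"rz":0},{"tx":0.0305,"ty":-0.0084,"tz":0,"rx":0,"ry":0,"rz":0},{"tx":0.0305,"ty":-0.0084,"tz":0,"rx":0,"ry":0,"rz":0},{"tx":0.0305,"ty":-0.0084,"tz":0,"rx":0,"ry":0,"rz":0},{"tx":0.0305,"ty":-0.0084,"tz":0,"rx":0,"ry":0,"rz":0},{"tx":0.0305,"ty":-0.0084,"tz":0,"rx":0,"ry":0,"rz":0},{"tx":0.0305,"ty":-0.0084,"tz":0,"rx":0,"ry":0,"rz":0},{"tx":0.0305,"ty":-0.0084,"tz":0,"rx":0,"ry":0,"rz":0},{"tx":0.0305,"ty":-0.0084,"tz":0,"rx":0,"ry":0,"rz":0},{"tx":0.0305,"ty":-0.0084,"tz":0,"rx":0,"ry":0,"rz":0},{"tx":0.0305,"ty":-0.0084,"tz":0,"rx":0,"ry":0,"rz":0},{"tx":0.0305,"ty":-0.0084,"tz":0,"rx":0,"ry":0,"rz":0},{"tx":0,"ty":0,"tz":0,"rx":0,"ry":0,"rz":0},{"tx":0,"ty":0,"tz":0,"rx":0,"ry":0,"rz":0}]' 0.05 30
python3 d.py .447 .2555 .11 79.5
python3 snap.py k1 245 140 275 180 88 64 4
python3 - <<'E'
import cv2,numpy as np
i=cv2.imread('pics/k1_side.png')[140:205,255:305];j=cv2.imread('pics/k1_top.png')[185:220,270:362]
a=cv2.resize(i,None,fx=8,fy=8,interpolation=cv2.INTER_CUBIC);b=cv2.resize(j,None,fx=8,fy=8,interpolation=cv2.INTER_CUBIC)
cv2.imwrite('pics/k1a.png',a);cv2.imwrite('pics/k1b.png',b)
E
```

```text
time_s: 16.7
tool_pos: [0.447, 0.2546, 0.2349]
tool_rot: [180.0, 0.1, 79.5]
force: [1.1, -1.0, -0.7]
grip_width: 0.0496
pos [0.447  0.2546 0.2349] rot [1.800e+02 5.000e-02 7.949e+01] F [ 1.05 -0.97 -0.7 ] M [-0.1   0.06  0.01] w 0.0496 t 16.7
shift in tool [ 0.001  -0.0002  0.1249] rotvec [ 0.    0.05 -0.01]
```

View pics/k1a.png

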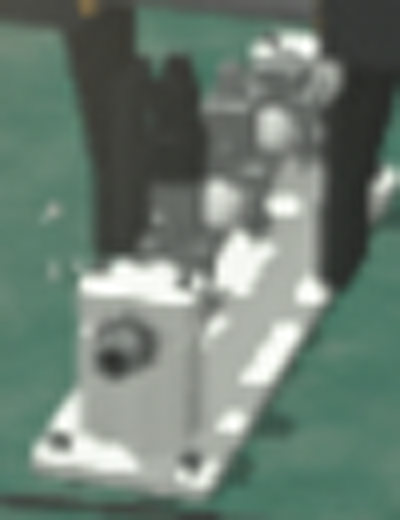

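View pics/k1b.png

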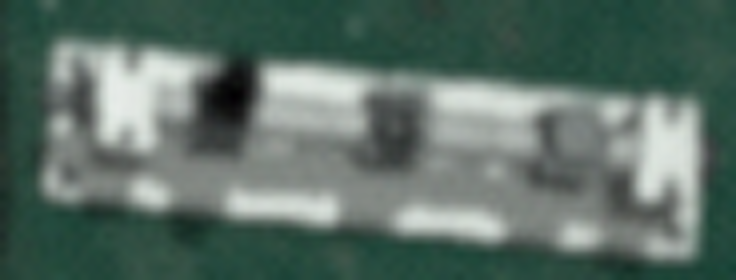

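Run:
```python
from ov import *
j=cv2.imread('pics/k1_top.png');A=[]
M=dz(saddle,.037)
A=[draw("top",j,[],(0,0,0),306,188,28,24,14),draw("top",j,M,(.4785,-.1225,-100.5),306,188,28,24,14)]
i=cv2.imread('pics/k1_side.png')
B=[draw("side",i,[],(0,0,0),272,140,28,24,14),draw("side",i,M,(.477,-.1225,-100.5),272,140,28,24,14)]
cv2.imwrite('pics/k1c.png',cv2.convertScaleAbs(np.vstack([np.hstack(A),np.hstack(B)])[:600],alpha=1.3))
```

```text
(no output)
```

View pics/k1c.png

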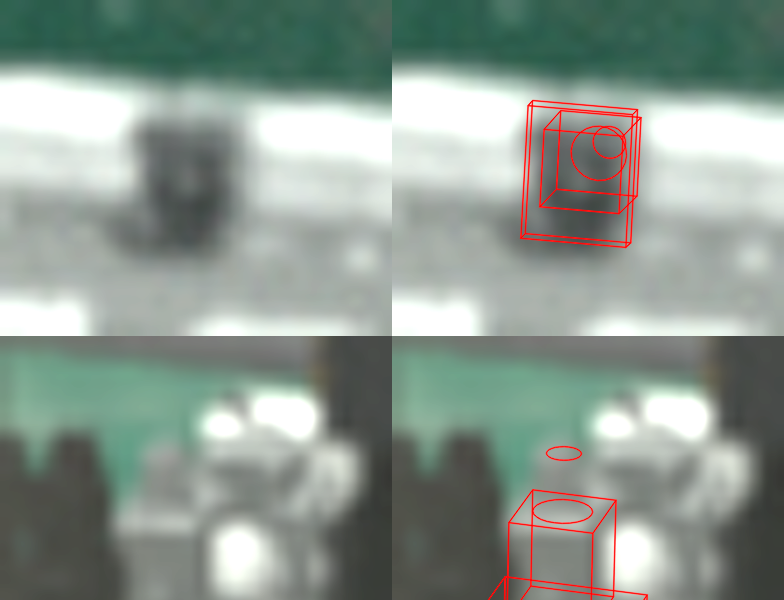

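```bash
python3 -m creep '[{"tx":0.001,"ty":0,"tz":0.03,"rx":0,"ry":0,"rz":0},{"tx":0,"ty":0,"tz":0.04,"rx":0,"ry":0,"rz":0},{"tx":0,"ty":0,"tz":0.04,"rx":0,"ry":0,"rz":0},{"tx":0,"ty":0,"tz":0.02,"rx":0,"ry":0,"rz":0},{"tx":0,"ty":0,"tz":0,"rx":0,"ry":0,"rz":0}]' 0.05 30
python3 snap.py n1 255 205 170 190 50 50 8;  python3 d.py .447 .2555 .046 79.5
python3 - <<'E'
import cv2
i=cv2.imread('pics/n1_side.png')[195:265,235:320]
cv2.imwrite('pics/n1a.png',cv2.resize(i,None,fx=8,fy=8,interpolation=cv2.INTER_CUBIC))
E
```

```text
time_s: 17.42
tool_pos: [0.4461, 0.2548, 0.1037]
tool_rot: [-179.9, 0.2, 79.4]
force: [-0.4, 0.3, 0.2]
grip_width: 0.0504
pos [0.4477 0.2562 0.106 ] rot [ 1.7994e+02 -4.0000e-02  7.9470e+01] F [-0.21  0.61 -0.45] M [-0.09  0.05  0.06] w 0.0502 t 17.525
shift in tool [-0.0008 -0.0006  0.06  ] rotvec [ 0.06 -0.04 -0.03]
```

View pics/n1a.png

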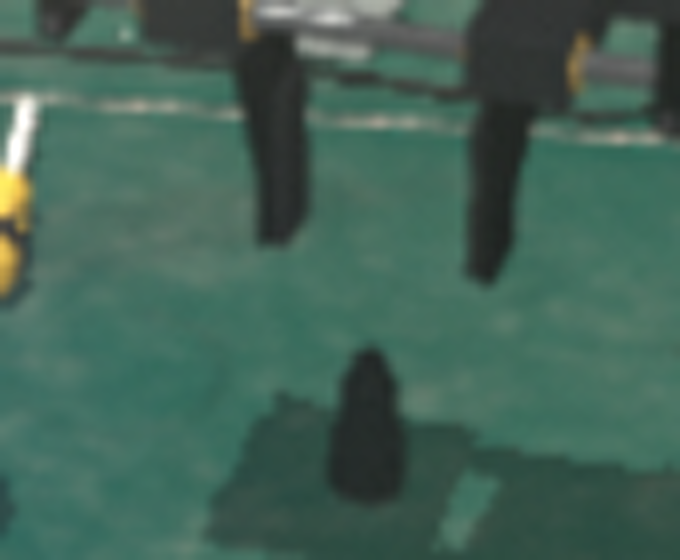

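```bash
python3 -m creep '[{"tx":0,"ty":0.002,"tz":0.02,"rx":0,"ry":0,"rz":0},{"tx":0,"ty":0,"tz":0.025,"rx":0,"ry":0,"rz":0},{"tx":0,"ty":0,"tz":0.013,"rx":0,"ry":0,"rz":0},{"tx":0,"ty":0,"tz":0,"rx":0,"ry":0,"rz":0},{"tx":0,"ty":0,"tz":0,"rx":0,"ry":0,"rz":0}]' 0.04 30
python3 snap.py n2 255 205 170 190 50 50 8;  python3 d.py .447 .2555 .046 79.5
python3 - <<'E'
import cv2
i=cv2.imread('pics/n2_side.png')[195:265,235:320]
cv2.imwrite('pics/n2a.png',cv2.resize(i,None,fx=8,fy=8,interpolation=cv2.INTER_CUBIC))
E
```

```text
time_s: 18.15
tool_pos: [0.4498, 0.2566, 0.0482]
tool_rot: [179.9, -0.1, 79.5]
force: [-0.5, 0.3, 0.1]
grip_width: 0.0395
pos [0.4497 0.2566 0.0482] rot [ 1.7992e+02 -9.0000e-02  7.9530e+01] F [ 0.41 -0.08  0.74] M [-0.09  0.03  0.03] w 0.0399 t 18.25
shift in tool [-0.0016 -0.0024  0.0022] rotvec [ 0.08 -0.09  0.03]
```

View pics/n2a.png

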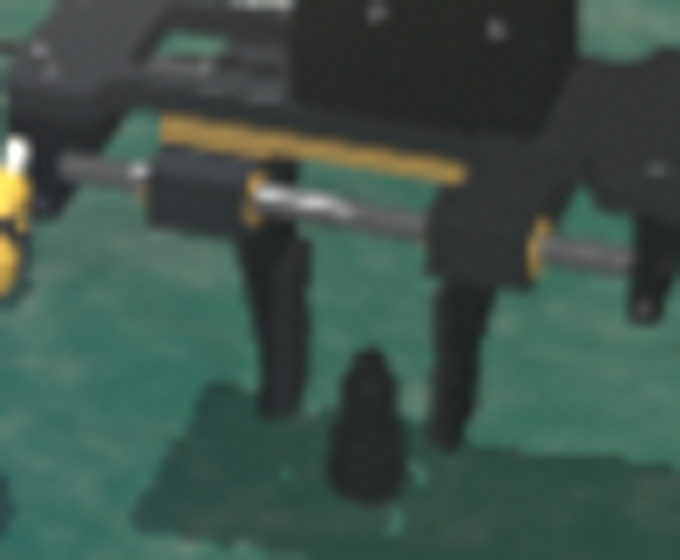

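```bash
python3 -m creep '[{"tx":0,"ty":0,"tz":0.0025,"rx":0,"ry":0,"rz":0},{"tx":0,"ty":0,"tz":0,"rx":0,"ry":0,"rz":0},{"tx":0,"ty":0,"tz":0,"rx":0,"ry":0,"rz":0}]' 0.022 4
python3 -m creep '[{"tx":0,"ty":0,"tz":0,"rx":0,"ry":0,"rz":0},{"tx":0,"ty":0,"tz":0,"rx":0,"ry":0,"rz":0},{"tx":0,"ty":0,"tz":0,"rx":0,"ry":0,"rz":0},{"tx":0,"ty":0,"tz":0,"rx":0,"ry":0,"rz":0}]' 0.013 4
python3 d.py .447 .2555 .046 79.5
python3 snap.py n3 255 205 170 190 50 50 8
python3 - <<'E'
import cv2
i=cv2.imread('pics/n3_side.png')[195:265,235:320]
cv2.imwrite('pics/n3a.png',cv2.resize(i,None,fx=8,fy=8,interpolation=cv2.INTER_CUBIC))
E
```

```text
time_s: 18.62
tool_pos: [0.4489, 0.2562, 0.0446]
tool_rot: [180.0, -0.0, 79.5]
force: [0.1, -0.1, 0.3]
grip_width: 0.0236
time_s: 19.12
tool_pos: [0.449, 0.2562, 0.0446]
tool_rot: [180.0, -0.0, 79.5]
force: [0.7, 0.7, -0.6]
grip_width: 0.016
pos [0.449  0.2562 0.0446] rot [ 1.7999e+02 -1.0000e-02  7.9540e+01] F [ 0.68  0.74 -0.58] M [-0.1  -0.04  0.03] w 0.016 t 19.125
shift in tool [-0.001  -0.0018 -0.0014] rotvec [ 0.01 -0.01  0.04]
```

View pics/n3a.png

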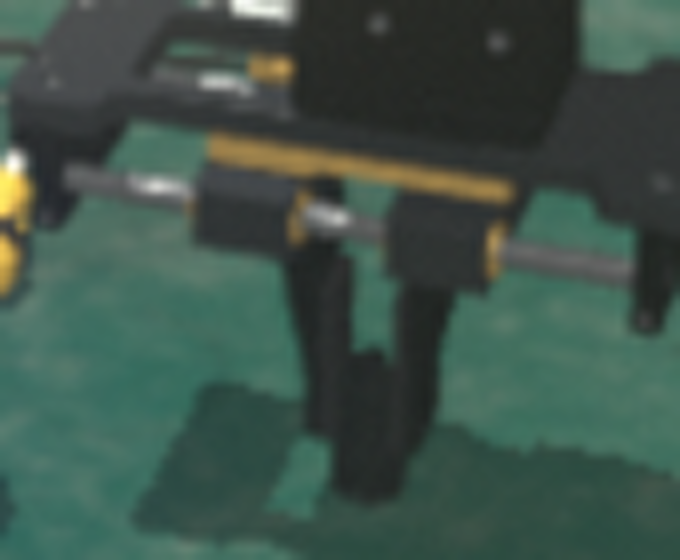

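```bash
python3 -m creep '[{"tx":0,"ty":0,"tz":0,"rx":0,"ry":0,"rz":0},{"tx":0,"ty":0,"tz":0,"rx":0,"ry":0,"rz":0},{"tx":0,"ty":0,"tz":-0.01,"rx":0,"ry":0,"rz":0},{"tx":0,"ty":0,"tz":-0.02,"rx":0,"ry":0,"rz":0},{"tx":0,"ty":0,"tz":-0.02,"rx":0,"ry":0,"rz":0},{"tx":0,"ty":0,"tz":0,"rx":0,"ry":0,"rz":-10},{"tx":0,"ty":0,"tz":0,"rx":0,"ry":0,"rz":-10},{"tx":0,"ty":0,"tz":0,"rx":0,"ry":0,"rz":-10},{"tx":0,"ty":0,"tz":0,"rx":0,"ry":0,"rz":-10},{"tx":0,"ty":0,"tz":0,"rx":0,"ry":0,"rz":-10},{"tx":0,"ty":0,"tz":0,"rx":0,"ry":0,"rz":-10},{"tx":0,"ty":0,"tz":0,"rx":0,"ry":0,"rz":-10},{"tx":0,"ty":0,"tz":0,"rx":0,"ry":0,"rz":-10},{"tx":0,"ty":0,"tz":0,"rx":0,"ry":0,"rz":-10},{"tx":0,"ty":0,"tz":0,"rx":0,"ry":0,"rz":0},{"tx":0,"ty":0,"tz":0,"rx":0,"ry":0,"rz":0}]' 0.04 10
python3 d.py .449 .2562 .0446 169.5
```

```text
time_s: 21.22
tool_pos: [0.4491, 0.2562, 0.095]
tool_rot: [180.0, 0.0, 169.4]
force: [-0.6, -0.2, -0.4]
grip_width: 0.0401
pos [0.4491 0.2562 0.095 ] rot [1.7998e+02 2.0000e-02 1.6937e+02] F [-0.62 -0.17 -0.44] M [-0.01  0.02  0.04] w 0.0401 t 21.225
shift in tool [ 0.0001 -0.      0.0504] rotvec [ 0.02  0.02 -0.13]
```

```bash
python3 -m creep '[{"tx":0,"ty":0,"tz":0.02,"rx":0,"ry":0,"rz":0},{"tx":0,"ty":0,"tz":0.02,"rx":0,"ry":0,"rz":0},{"tx":0,"ty":0,"tz":0.01,"rx":0,"ry":0,"rz":0},{"tx":0,"ty":0,"tz":0,"rx":0,"ry":0,"rz":0}]' 0.04 5
python3 d.py .449 .2562 .0446 169.5
python3 -m creep '[{"tx":0,"ty":0,"tz":0,"rx":0,"ry":0,"rz":0},{"tx":0,"ty":0,"tz":0,"rx":0,"ry":0,"rz":0},{"tx":0,"ty":0,"tz":0,"rx":0,"ry":0,"rz":0}]' 0.02 4
python3 -m creep '[{"tx":0,"ty":0,"tz":0,"rx":0,"ry":0,"rz":0},{"tx":0,"ty":0,"tz":0,"rx":0,"ry":0,"rz":0},{"tx":0,"ty":0,"tz":0,"rx":0,"ry":0,"rz":0},{"tx":0,"ty":0,"tz":0,"rx":0,"ry":0,"rz":0}]' 0.012 4
python3 -m creep '[{"tx":0,"ty":0,"tz":0,"rx":0,"ry":0,"rz":0},{"tx":0,"ty":0,"tz":0,"rx":0,"ry":0,"rz":0}]' 0.012 40
python3 d.py .449 .2562 .0446 169.5
python3 snap.py n4 255 205 170 190 50 50 8
python3 - <<'E'
import cv2
i=cv2.imread('pics/n4_side.png')[195:265,235:320]
cv2.imwrite('pics/n4a.png',cv2.resize(i,None,fx=8,fy=8,interpolation=cv2.INTER_CUBIC))
E
```

```text
time_s: 21.72
tool_pos: [0.4485, 0.2559, 0.0441]
tool_rot: [-179.9, -0.1, 169.5]
force: [-0.4, -1.2, 0.0]
grip_width: 0.04
pos [0.4485 0.2559 0.0441] rot [-1.7995e+02 -5.0000e-02  1.6949e+02] F [-0.43 -1.22  0.04] M [ 0.07 -0.   -0.01] w 0.04 t 21.725
shift in tool [-0.0004  0.0004 -0.0005] rotvec [-0.05 -0.05 -0.01]
time_s: 22.1
tool_pos: [0.4492, 0.2564, 0.0451]
tool_rot: [180.0, 0.0, 169.5]
force: [-0.2, -0.7, 0.9]
grip_width: 0.0219
time_s: 22.6
tool_pos: [0.4491, 0.2563, 0.0448]
tool_rot: [180.0, 0.0, 169.5]
force: [-0.5, 0.4, 2.4]
grip_width: 0.0155
time_s: 22.85
tool_pos: [0.4491, 0.2563, 0.0448]
tool_rot: [180.0, 0.0, 169.5]
force: [-0.2, -0.1, 3.0]
grip_width: 0.0144
pos [0.4491 0.2563 0.0448] rot [1.7998e+02 2.0000e-02 1.6954e+02] F [-0.19 -0.1   2.99] M [ 0.08 -0.02  0.01] w 0.0144 t 22.85
shift in tool [ 0.0001 -0.0001  0.0002] rotvec [0.02 0.02 0.04]
```

View pics/n4a.png

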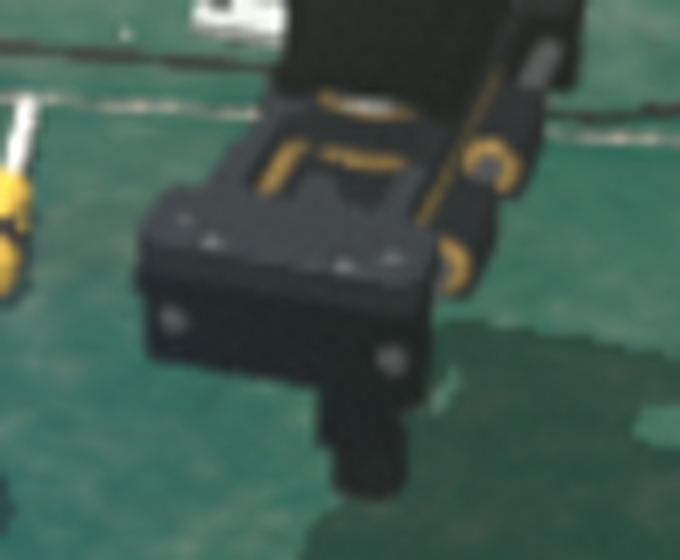

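```bash
python3 -m creep '[{"tx":0,"ty":0,"tz":-0.01,"rx":0,"ry":0,"rz":0},{"tx":0,"ty":0,"tz":-0.02,"rx":0,"ry":0,"rz":0},{"tx":0,"ty":0,"tz":-0.03,"rx":0,"ry":0,"rz":0},{"tx":0,"ty":0,"tz":0,"rx":0,"ry":0,"rz":0}]' 0.012 40
python3 d.py .4794 -.1216 .235 169.5
python3 snap.py n5 255 205 170 190 50 50 8
python3 - <<'E'
import cv2,numpy as np
i=cv2.imread('pics/n5_side.png')[175:250,235:320]
i=cv2.resize(i,None,fx=8,fy=8,interpolation=cv2.INTER_CUBIC);cv2.imwrite('pics/n5a.png',cv2.convertScaleAbs(i,alpha=1.8,beta=10))
E
```

```text
time_s: 23.45
tool_pos: [0.4504, 0.2569, 0.1071]
tool_rot: [179.8, 0.2, 169.5]
force: [0.5, -0.2, -0.5]
grip_width: 0.0146
pos [0.4504 0.2569 0.1071] rot [179.82   0.2  169.53] F [ 0.47 -0.24 -0.55] M [ 0.02 -0.05 -0.  ] w 0.0146 t 23.45
shift in tool [-0.0978 -0.3665 -0.1288] rotvec [0.18 0.2  0.03]
```

View pics/n5a.png

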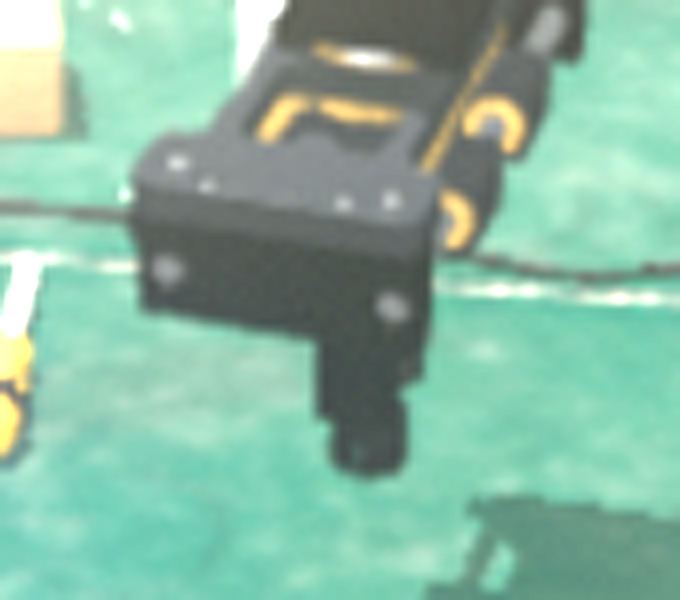

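```bash
python3 -m creep '[{"tx":0,"ty":0,"tz":-0.03,"rx":0,"ry":0,"rz":0},{"tx":0,"ty":0,"tz":-0.03,"rx":0,"ry":0,"rz":0},{"tx":0,"ty":0,"tz":-0.03,"rx":0,"ry":0,"rz":0},{"tx":0,"ty":0,"tz":-0.03,"rx":0,"ry":0,"rz":0},{"tx":-0.00815,"ty":-0.03055,"tz":0,"rx":0,"ry":0,"rz":0},{"tx":-0.00815,"ty":-0.03055,"tz":0,"rx":0,"ry":0,"rz":0},{"tx":-0.00815,"ty":-0.03055,"tz":0,"rx":0,"ry":0,"rz":0},{"tx":-0.00815,"ty":-0.03055,"tz":0,"rx":0,"ry":0,"rz":0},{"tx":-0.00815,"ty":-0.03055,"tz":0,"rx":0,"ry":0,"rz":0},{"tx":-0.00815,"ty":-0.03055,"tz":0,"rx":0,"ry":0,"rz":0},{"tx":-0.00815,"ty":-0.03055,"tz":0,"rx":0,"ry":0,"rz":0},{"tx":-0.00815,"ty":-0.03055,"tz":0,"rx":0,"ry":0,"rz":0},{"tx":-0.00815,"ty":-0.03055,"tz":0,"rx":0,"ry":0,"rz":0},{"tx":-0.00815,"ty":-0.03055,"tz":0,"rx":0,"ry":0,"rz":0},{"tx":-0.00815,"ty":-0.03055,"tz":0,"rx":0,"ry":0,"rz":0},{"tx":-0.00815,"ty":-0.03055,"tz":0,"rx":0,"ry":0,"rz":0},{"tx":0,"ty":0,"tz":0,"rx":0,"ry":0,"rz":0},{"tx":0,"ty":0,"tz":0,"rx":0,"ry":0,"rz":0}]' 0.012 40
python3 d.py .4794 -.1216 .16 169.5
```

```text
time_s: 25.8
tool_pos: [0.478, -0.1212, 0.2236]
tool_rot: [180.0, -0.1, 169.6]
force: [0.2, 1.3, -0.7]
grip_width: 0.0145
pos [ 0.478  -0.1212  0.2236] rot [ 1.7998e+02 -1.2000e-01  1.6956e+02] F [ 0.19  1.34 -0.71] M [ 0.02  0.02 -0.01] w 0.0145 t 25.8
shift in tool [-0.0016 -0.0002  0.0636] rotvec [ 0.02 -0.12  0.06]
```

```bash
python3 -m creep '[{"tx":-0.0014,"ty":-0.0003,"tz":0.02,"rx":0,"ry":0.1,"rz":0},{"tx":0,"ty":0,"tz":0.025,"rx":0,"ry":0,"rz":0},{"tx":0,"ty":0,"tz":0.018,"rx":0,"ry":0,"rz":0},{"tx":0,"ty":0,"tz":0,"rx":0,"ry":0,"rz":0},{"tx":0,"ty":0,"tz":0,"rx":0,"ry":0,"rz":0}]' 0.012 40
python3 snap.py p1 255 205 170 190 50 50 8; python3 d.py .4794 -.1216 .16 169.5
python3 - <<'E'
import cv2,numpy as np
i=cv2.imread('pics/p1_side.png')[115:180,255:310]
i=cv2.resize(i,None,fx=9,fy=9,interpolation=cv2.INTER_CUBIC);cv2.imwrite('pics/p1a.png',cv2.convertScaleAbs(i,alpha=1.3,beta=10))
E
```

```text
time_s: 26.42
tool_pos: [0.4802, -0.1219, 0.1621]
tool_rot: [180.0, -0.1, 169.6]
force: [0.7, 0.5, -0.7]
grip_width: 0.015
pos [ 0.4804 -0.1224  0.1625] rot [ 1.7998e+02 -1.0000e-02  1.6957e+02] F [-0.39 -0.3  -0.65] M [ 0.02  0.   -0.03] w 0.0144 t 26.525
shift in tool [0.0011 0.0006 0.0025] rotvec [ 0.02 -0.01  0.07]
```

View pics/p1a.png

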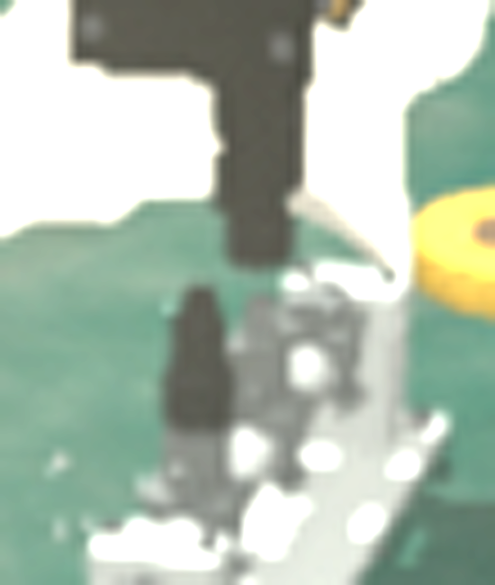

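```bash
python3 -m creep '[{"tx":0.0009,"ty":0.0006,"tz":0.006,"rx":0,"ry":0,"rz":0},{"tx":0,"ty":0,"tz":0.006,"rx":0,"ry":0,"rz":0},{"tx":0,"ty":0,"tz":0.004,"rx":0,"ry":0,"rz":0},{"tx":0,"ty":0,"tz":0,"rx":0,"ry":0,"rz":0}]' 0.012 50
python3 d.py .4794 -.1216 .1358 169.5
python3 -m creep '[{"tx":0,"ty":0,"tz":0.002,"rx":0,"ry":0,"rz":0},{"tx":0,"ty":0,"tz":0.002,"rx":0,"ry":0,"rz":0},{"tx":0,"ty":0,"tz":0,"rx":0,"ry":0,"rz":0}]' 0.012 50
python3 d.py .4794 -.1216 .1358 169.5
```

```text
time_s: 27.02
tool_pos: [0.4786, -0.1219, 0.1451]
tool_rot: [-180.0, -0.1, 169.5]
force: [-0.2, 0.8, 0.4]
grip_width: 0.0146
pos [ 0.4786 -0.1219  0.1451] rot [-1.7999e+02 -1.5000e-01  1.6953e+02] F [-0.24  0.85  0.45] M [ 0.04  0.03 -0.04] w 0.0146 t 27.025
shift in tool [-0.0007  0.0004  0.0093] rotvec [-0.01 -0.15  0.03]
time_s: 27.4
tool_pos: [0.4789, -0.122, 0.1415]
tool_rot: [-180.0, -0.1, 169.5]
force: [0.1, -0.2, 0.7]
grip_width: 0.0147
pos [ 0.4789 -0.122   0.1415] rot [-1.8000e+02 -1.0000e-01  1.6953e+02] F [ 0.09 -0.24  0.71] M [-0.05 -0.04  0.01] w 0.0147 t 27.4
shift in tool [-0.0004  0.0005  0.0057] rotvec [-0.   -0.1   0.03]
```

```bash
python3 -m creep '[{"tx":-0.0003,"ty":0.0003,"tz":0.0015,"rx":0,"ry":0,"rz":0},{"tx":0,"ty":0,"tz":0.001,"rx":0,"ry":0,"rz":0},{"tx":0,"ty":0,"tz":0,"rx":0,"ry":0,"rz":0}]' 0.012 60
python3 d.py .4794 -.1216 .1358 169.5
python3 -m creep '[{"tx":0,"ty":0,"tz":0.001,"rx":0,"ry":0,"rz":0},{"tx":0,"ty":0,"tz":0.001,"rx":0,"ry":0,"rz":0},{"tx":0,"ty":0,"tz":0,"rx":0,"ry":0,"rz":0}]' 0.012 60
python3 d.py .4794 -.1216 .1358 169.5
```

```text
time_s: 27.78
tool_pos: [0.4793, -0.1217, 0.139]
tool_rot: [-180.0, -0.1, 169.5]
force: [0.3, -0.4, 0.5]
grip_width: 0.0145
pos [ 0.4793 -0.1217  0.139 ] rot [-1.8000e+02 -9.0000e-02  1.6953e+02] F [ 0.28 -0.36  0.54] M [-0.16 -0.03  0.01] w 0.0145 t 27.775
shift in tool [-0.0001  0.0002  0.0032] rotvec [-0.   -0.09  0.03]
time_s: 28.15
tool_pos: [0.4792, -0.1217, 0.1369]
tool_rot: [-180.0, -0.1, 169.5]
force: [-0.4, -0.8, 1.0]
grip_width: 0.0142
pos [ 0.4792 -0.1217  0.1369] rot [-1.8000e+02 -1.0000e-01  1.6953e+02] F [-0.37 -0.78  0.99] M [-0.22 -0.05  0.03] w 0.0142 t 28.15
shift in tool [-0.0002  0.0001  0.0011] rotvec [-0.   -0.1   0.03]
```

```bash
python3 -m creep '[{"tx":0,"ty":0,"tz":0.001,"rx":0,"ry":0,"rz":0},{"tx":0,"ty":0,"tz":0.001,"rx":0,"ry":0,"rz":0},{"tx":0,"ty":0,"tz":0,"rx":0,"ry":0,"rz":0}]' 0.012 60
python3 d.py .4794 -.1216 .1358 169.5
python3 snap.py p2 255 205 170 190 50 50 8
python3 - <<'E'
import cv2,numpy as np
i=cv2.imread('pics/p2_side.png')[115:180,255:310]
i=cv2.resize(i,None,fx=9,fy=9,interpolation=cv2.INTER_CUBIC);cv2.imwrite('pics/p2a.png',cv2.convertScaleAbs(i,alpha=1.2,beta=10))
E
```

```text
time_s: 28.52
tool_pos: [0.4796, -0.1219, 0.1357]
tool_rot: [-180.0, -0.1, 169.5]
force: [-0.7, -1.0, 5.5]
grip_width: 0.0142
pos [ 0.4796 -0.1219  0.1357] rot [-1.8000e+02 -5.0000e-02  1.6953e+02] F [-0.66 -1.04  5.47] M [-0.36  0.25  0.04] w 0.0142 t 28.525
shift in tool [ 0.0003  0.0003 -0.0001] rotvec [-0.   -0.05  0.03]
```

View pics/p2a.png

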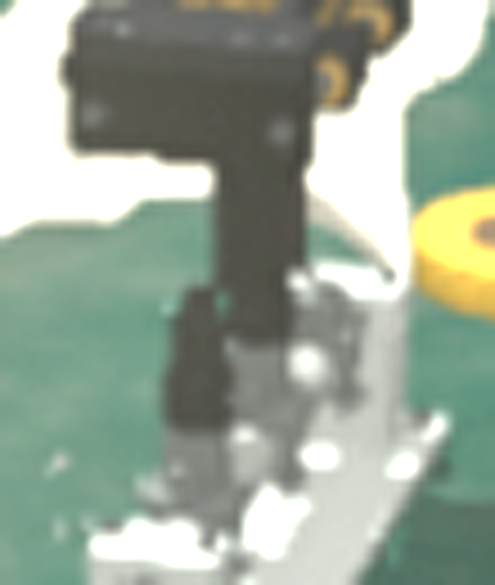

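```bash
python3 -m creep '[{"tx":0,"ty":0,"tz":0.001,"rx":0,"ry":0,"rz":0},{"tx":0,"ty":0,"tz":0.001,"rx":0,"ry":0,"rz":0},{"tx":0,"ty":0,"tz":0,"rx":0,"ry":0,"rz":0}]' 0.012 60
python3 d.py .4794 -.1216 .1358 169.5
python3 -m creep '[{"tx":0,"ty":0,"tz":0.001,"rx":0,"ry":0,"rz":0},{"tx":0,"ty":0,"tz":0.001,"rx":0,"ry":0,"rz":0},{"tx":0,"ty":0,"tz":0,"rx":0,"ry":0,"rz":0}]' 0.012 60
python3 d.py .4794 -.1216 .1358 169.5
```

```text
time_s: 29.0
tool_pos: [0.4806, -0.1221, 0.1354]
tool_rot: [180.0, 0.1, 169.5]
force: [-3.7, -0.9, 15.0]
grip_width: 0.0144
pos [ 0.4806 -0.1221  0.1354] rot [1.7997e+02 7.0000e-02 1.6953e+02] F [-3.71 -0.89 15.04] M [-0.31  0.76 -0.08] w 0.0144 t 29.0
shift in tool [ 0.0013  0.0003 -0.0004] rotvec [0.03 0.07 0.03]
time_s: 29.38
tool_pos: [0.4817, -0.1223, 0.1352]
tool_rot: [179.9, 0.2, 169.5]
force: [-4.5, -1.7, 23.9]
grip_width: 0.0142
pos [ 0.4817 -0.1223  0.1352] rot [179.94   0.22 169.52] F [-4.5  -1.69 23.9 ] M [-0.14  1.24  0.03] w 0.0142 t 29.375
shift in tool [ 0.0024  0.0003 -0.0006] rotvec [0.06 0.22 0.02]
```

```bash
python3 -m creep '[{"tx":0.002,"ty":0,"tz":-0.001,"rx":0,"ry":0,"rz":0},{"tx":0,"ty":0,"tz":0,"rx":0,"ry":0,"rz":0}]' 0.012 60
python3 d.py .4794 -.1216 .1358 169.5
python3 snap.py p3 255 205 170 190 50 50 8
python3 - <<'E'
from ov import *
i=cv2.imread('pics/p3_side.png')
sh=lambda M,dx,dzz:[P+np.array([dx,0,dzz]) for P in M]
M=sh(circ(10.8,0),0,.091)+sh(circ(10.8,0),-.07,.091)+sh(box(-9,9,-9,9,32,54),0,.037)+sh(box(-9,9,-9,9,32,54),-.07,.037)
a=draw("side",i,[],(0,0,0),268,140,26,40,15);b=draw("side",i,M,(.4767,-.1225,-100.5),268,140,26,40,15)
cv2.imwrite('pics/p3a.png',cv2.convertScaleAbs(np.hstack([a,b]),alpha=1.4))
E
```

```text
time_s: 29.62
tool_pos: [0.4803, -0.122, 0.1354]
tool_rot: [180.0, 0.3, 169.5]
force: [0.2, -1.6, 16.9]
grip_width: 0.0144
pos [ 0.4803 -0.122   0.1354] rot [179.96   0.31 169.53] F [ 0.15 -1.58 16.93] M [-0.39  0.25 -0.01] w 0.0144 t 29.625
shift in tool [ 0.0009  0.0003 -0.0004] rotvec [0.04 0.31 0.03]
```

View pics/p3a.png

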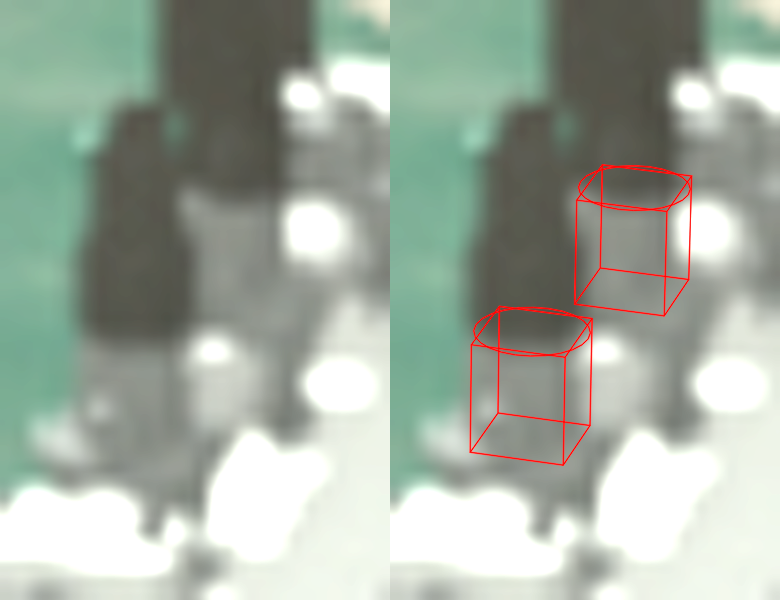

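```bash
python3 -m creep '[{"tx":0.001,"ty":0,"tz":0.0015,"rx":0,"ry":-0.2,"rz":0},{"tx":0.0005,"ty":0,"tz":0.001,"rx":0,"ry":0,"rz":0},{"tx":0,"ty":0,"tz":0,"rx":0,"ry":0,"rz":0}]' 0.012 60
python3 d.py .4794 -.1216 .1358 169.5
python3 -m creep '[{"tx":0.0005,"ty":0,"tz":0.001,"rx":0,"ry":0,"rz":0},{"tx":0,"ty":0,"tz":0,"rx":0,"ry":0,"rz":0}]' 0.012 60
python3 d.py .4794 -.1216 .1358 169.5
```

```text
time_s: 30.1
tool_pos: [0.4805, -0.1221, 0.1352]
tool_rot: [179.9, 0.7, 169.5]
force: [-2.8, -1.0, 26.8]
grip_width: 0.0143
pos [ 0.4805 -0.1221  0.1352] rot [179.93   0.72 169.53] F [-2.77 -1.02 26.78] M [-0.31  0.59  0.02] w 0.0143 t 30.1
shift in tool [ 0.0012  0.0003 -0.0006] rotvec [0.07 0.72 0.03]
time_s: 30.35
tool_pos: [0.4807, -0.1221, 0.1351]
tool_rot: [179.9, 0.8, 169.5]
force: [-2.1, -1.4, 30.6]
grip_width: 0.0143
pos [ 0.4807 -0.1221  0.1351] rot [179.92   0.81 169.52] F [-2.13 -1.41 30.63] M [-0.29  0.7   0.01] w 0.0143 t 30.35
shift in tool [ 0.0014  0.0003 -0.0007] rotvec [0.08 0.81 0.02]
```

```bash
python3 -m creep '[{"tx":0,"ty":0,"tz":-0.002,"rx":0,"ry":0,"rz":0},{"tx":0,"ty":0,"tz":-0.002,"rx":0,"ry":0,"rz":0},{"tx":0,"ty":0,"tz":-0.0015,"rx":0,"ry":0,"rz":0},{"tx":0,"ty":0,"tz":0,"rx":0,"ry":0,"rz":0}]' 0.012 40
python3 d.py .4794 -.1218 .1354 169.5
```

```text
time_s: 30.85
tool_pos: [0.4772, -0.1212, 0.1356]
tool_rot: [180.0, 0.4, 169.5]
force: [1.5, -1.1, 8.1]
grip_width: 0.0146
pos [ 0.4772 -0.1212  0.1356] rot [179.98   0.35 169.54] F [ 1.49 -1.11  8.09] M [-0.39 -0.31  0.01] w 0.0146 t 30.85
shift in tool [-0.0023 -0.0002  0.0002] rotvec [0.02 0.35 0.04]
```

```bash
python3 -m creep '[{"tx":-0.0022,"ty":0,"tz":-0.001,"rx":0,"ry":0.35,"rz":0},{"tx":0,"ty":0,"tz":-0.0007,"rx":0,"ry":0,"rz":0},{"tx":0,"ty":0,"tz":0,"rx":0,"ry":0,"rz":0}]' 0.012 30
python3 d.py .4794 -.1218 .1354 169.5
```

```text
time_s: 31.22
tool_pos: [0.4777, -0.1213, 0.1357]
tool_rot: [180.0, -0.2, 169.5]
force: [1.1, -1.7, 3.3]
grip_width: 0.0148
pos [ 0.4777 -0.1213  0.1357] rot [180.    -0.22 169.54] F [ 1.06 -1.67  3.33] M [-0.28 -0.3  -0.03] w 0.0148 t 31.225
shift in tool [-0.0017 -0.0002  0.0003] rotvec [ 0.   -0.22  0.04]
```

```bash
python3 -m creep '[{"tx":-0.0016,"ty":0,"tz":-0.0005,"rx":0,"ry":0.1,"rz":0},{"tx":0,"ty":0,"tz":-0.0003,"rx":0,"ry":0,"rz":0},{"tx":0,"ty":0,"tz":0,"rx":0,"ry":0,"rz":0}]' 0.012 20
python3 d.py .4794 -.1218 .1354 169.5
python3 -m creep '[{"tx":0,"ty":0,"tz":0,"rx":0,"ry":0,"rz":0},{"tx":0,"ty":0,"tz":0,"rx":0,"ry":0,"rz":0},{"tx":0,"ty":0,"tz":0,"rx":0,"ry":0,"rz":0}]' 0.03 20
python3 d.py .4794 -.1218 .1354 169.5
```

```text
time_s: 31.6
tool_pos: [0.4785, -0.1214, 0.136]
tool_rot: [180.0, -0.4, 169.5]
force: [0.5, -0.4, -0.0]
grip_width: 0.0151
pos [ 0.4785 -0.1214  0.136 ] rot [180.    -0.43 169.54] F [ 0.5  -0.38 -0.03] M [-0.15 -0.07 -0.02] w 0.0151 t 31.6
shift in tool [-0.0009 -0.0002  0.0006] rotvec [ 0.   -0.43  0.04]
time_s: 31.98
tool_pos: [0.479, -0.1214, 0.1365]
tool_rot: [180.0, -0.4, 169.5]
force: [-0.9, -0.1, -0.3]
grip_width: 0.0288
pos [ 0.479  -0.1214  0.1365] rot [179.99  -0.36 169.55] F [-0.89 -0.05 -0.34] M [ 0.01  0.03 -0.01] w 0.0288 t 31.975
shift in tool [-0.0005 -0.0003  0.0011] rotvec [ 0.01 -0.36  0.05]
```

```bash
python3 -m creep '[{"tx":0,"ty":0,"tz":-0.01,"rx":0,"ry":0,"rz":0},{"tx":0,"ty":0,"tz":-0.02,"rx":0,"ry":0,"rz":0},{"tx":0,"ty":0,"tz":-0.03,"rx":0,"ry":0,"rz":0},{"tx":0,"ty":0,"tz":-0.03,"rx":0,"ry":0,"rz":0},{"tx":0,"ty":0,"tz":-0.02,"rx":0,"ry":0,"rz":0},{"tx":0.004,"ty":0.04,"tz":0,"rx":0,"ry":0,"rz":0},{"tx":0.004,"ty":0.04,"tz":0,"rx":0,"ry":0,"rz":0},{"tx":0.004,"ty":0.04,"tz":0,"rx":0,"ry":0,"rz":0},{"tx":0.004,"ty":0.04,"tz":0,"rx":0,"ry":0,"rz":0},{"tx":0.004,"ty":0.04,"tz":0,"rx":0,"ry":0,"rz":0},{"tx":0.004,"ty":0.04,"tz":0,"rx":0,"ry":0,"rz":0},{"tx":0.004,"ty":0.04,"tz":0,"rx":0,"ry":0,"rz":0},{"tx":0.004,"ty":0.04,"tz":0,"rx":0,"ry":0,"rz":0},{"tx":0,"ty":0,"tz":0,"rx":0,"ry":0,"rz":0}]' 0.03 20
python3 snap.py q1 255 205 170 190 50 50 8
python3 - <<'E'
from ov import *
i=cv2.imread('pics/q1_side.png');j=cv2.imread('pics/q1_top.png')
sh=lambda M,dx,dzz:[P+np.array([dx,0,dzz]) for P in M]
M=sh(noz,0,.091)+sh(noz,-.07,.091)+sh(box(-9,9,-9,9,32,54),0,.037)+sh(box(-9,9,-9,9,32,54),-.07,.037)
a=draw("side",i,[],(0,0,0),266,125,30,55,11);b=draw("side",i,M,(.4767,-.1225,-100.5),266,125,30,55,11)
cv2.imwrite('pics/q1a.png',cv2.convertScaleAbs(np.hstack([a,b])[:600],alpha=1.3))
cv2.imwrite('pics/q1b.png',np.vstack([draw("top",j,m,(.478,-.1225,-100.5),270,180,92,40,7) for m in([],M)]))
cv2.imwrite('pics/q1f.png',np.hstack([i,j])[:, :].copy()[:384,:800])
E
```

```text
time_s: 33.72
tool_pos: [0.5057, 0.2029, 0.2471]
tool_rot: [179.9, -0.4, 169.9]
force: [-0.7, 0.1, -0.6]
grip_width: 0.0304
```

View pics/q1a.png

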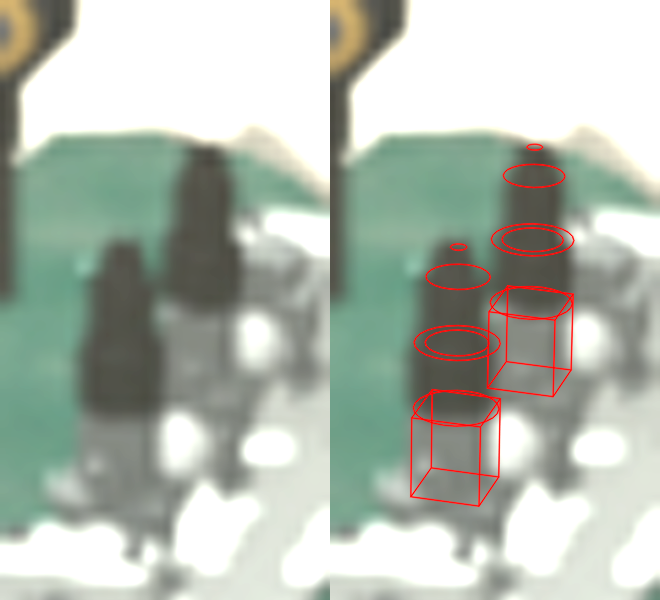

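View pics/q1b.png

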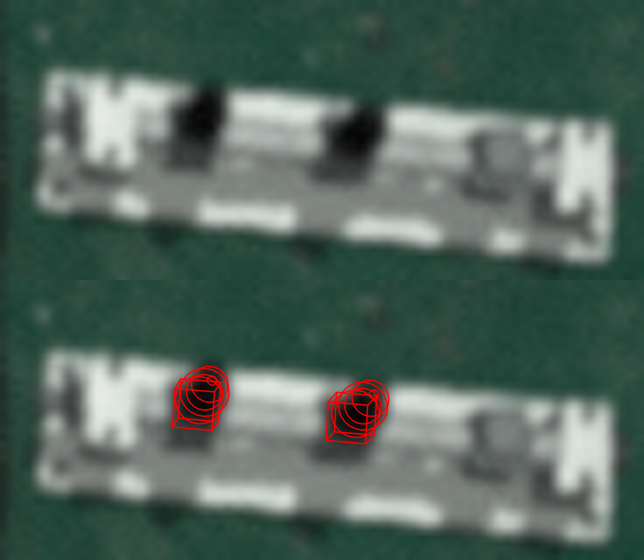

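Run:
```python
import cv2,numpy as np
i=cv2.imread('pics/q1_side.png')
a=cv2.resize(i[134:166,269:293],None,fx=16,fy=16,interpolation=cv2.INTER_CUBIC)
i0=cv2.imread('pics/q1_side.png')
b=np.zeros_like(a);
cv2.imwrite('pics/q2.png',cv2.convertScaleAbs(a,alpha=1.8))
g=cv2.cvtColor(i,cv2.COLOR_BGR2GRAY)
print("new col 284,285",g[134:166,284],g[134:166,285]);print("jet col 276,277",g[142:176,276],g[142:176,277])
```

```text
new col 284,285 [252 253 252 210  86  61  66  66  64  63  62  63  63  63  66  62  62  61
  64  81 104 105 105 107 109 101 103 108 110 138 171 172] [252 253 252 213  94  61  65  64  63  62  61  62  62  63  63  60  61  61
  64  84 107 104 103 103 104 104 112 116 105 113 130 133]
jet col 276,277 [112 113 116 119 107  74  66  66  66  64  64  63  63  63  65  67  63  62
  62  62  69  91 105 104 103 105 105 103 102 104 134 198 231 223] [112 112 115 118 106  71  64  65  65  65  64  62  62  63  64  65  62  61
  62  62  70  92 105 105 104 101  98  99 103 108 111 143 164 147]
```

View pics/q2.png

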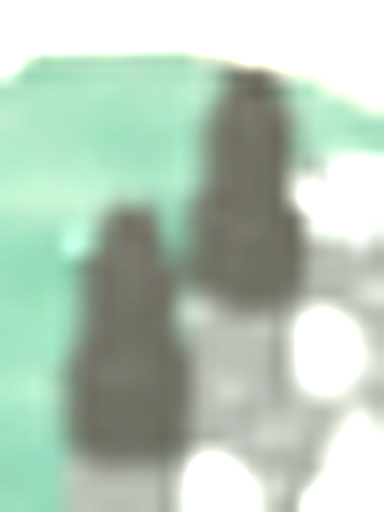

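Run:
```python
import cv2,numpy as np
a=cv2.imread('pics/q1_side.png').astype(int);b=cv2.imread('pics/side0.png').astype(int)
d=np.abs(a-b).max(2)
for n,(x0,y0,x1,y1) in dict(box=(222,168,246,196),driver=(226,204,244,236),keys=(256,278,294,322)).items(): print(n,(d[y0:y1,x0:x1]>40).sum())
cv2.imwrite('pics/q3.png',cv2.imread('pics/q1_side.png'))
```

```text
box 0
driver 0
keys 0
```

View pics/q3.png

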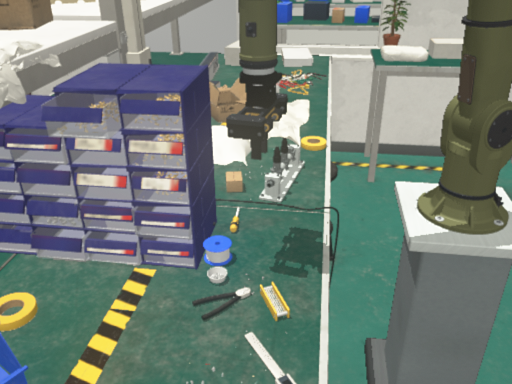

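The side view shows both jets standing on the rail, the new one with its tip at about (284.5, 137). The bystanders have not moved and the gripper is clear, so I'm handing it in.

```bash
python3 -c "
from cell import env
env.sign_off()"
```

```text
the job is handed in; nothing more can be done
```

The saddle is snapped onto the bare middle outlet and the nozzle is pressed onto its spigot. I handed the job in at about 34 s with the gripper open and well clear.

**Saddle:** its lips met the pipe at the predicted height. It snapped over and stopped hard, under about 16 N, within about 0.2 mm of the predicted home height. That is below the 2.8 mm stand-off a stub outside the port would cause.

**Nozzle:** I centred it by gripping it twice at right angles, then pressed with up to about 31 N. It stopped within about 1 mm of the predicted home height.

**Last camera check (side view):**
- The new nozzle's length in the picture fits an upright nozzle.
- Its rim and tip, measured against the finished jet, are within about 0.1 px of home. Four millimetres short would show as about 1.3 px.
- The pixels around the hex keys, screwdriver and box have not changed since the start.

**What did not fully agree:**
- Almost no force showed over the nozzle's last 4 mm until about 1.5 mm before the stop, although about 10 N was expected.
- The saddle rocked by a millimetre or two across the pipe under the press, so I brought the tool back to about 1 mm from the centre before letting go.
- The two cameras disagreed by 2 to 3 mm at the rail, so I relied on contact forces and heights for the final fits.
- I did not do a pull test on either part.

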